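# Load the dust-off turntable with stone samples

## Task

Load every limestone sample on the bench into the dust-off turntable. First draw the lock pin out of the table's ear and stand it in its holder; then lay one stone flat in the empty nest at the open front bay, turn the table one click clockwise (seen from above) by an upright red handle so that the stone goes in under the clear guard and the next empty nest comes to the front, and repeat until all the stones are in and none is left at the front. Finally lock the table by pushing the pin fully home again through the ear and the bracket below it, and leave the other tools on the bench where they are.

Things in the scene. Friction and masses are not known exactly. Their poses are not given: they have to be found in the camera images.
- machine: fixed base of the dust-off turntable: blue round housing on a grey foot plate, clear guard roof with red and silver edging, grey pillar behind. Origin on the bench under the table's vertical turning axis; the open loading bay faces the machine's own -x. The turning plate's top face is 75 mm above the bench
- turntable (a joint): aluminium turning plate, 296 mm across, with five nests, five pierced ears, five red handles. Rad, 0 at the start, grows clockwise seen from above (front nest moves to the machine's +y side). A spring detent clicks every 1.257 rad (72 degrees): let go within half a click of a position, it settles there in about 1 s; passing over takes about 6 N at a handle. Free to turn when the pin is out
- front (a point): fixed point 95 mm in front of the axis at the plate's top face: where the centre of the nest in the loading bay lies at every click. The guard roof (underside 54 mm, top 61 mm above the plate, rear beam 68 mm) covers the other nests; in the machine's frame the bay is the gap |y| < 78 mm, x < -28 mm, between roof wings at |y| 80 to 140 mm that reach forward to x = -98 mm
- lock (a point): fixed point: centre of the lock hole at the height of the ears' top face, 165 mm from the axis on the machine's right (-y) side. At every click an ear of the plate (12 mm thick) lies right over the yellow bracket (15 mm thick, 3 mm below the ear); both have a 13 mm through hole. The pin goes straight down through both until its collar rests on the ear
- holder (a point): fixed point: mouth of the pin holder, a yellow upright block 46 mm square, 75 mm high, at the right front of the machine, with a vertical 13 mm hole 50 mm deep; the pin stands in it with its collar on the block
- pin: lock pin, loose, standing in the lock hole at the start. Origin at its lower tip, own z up along the pin. Tapered steel tip (first 7 mm), shank 10 mm across up to a 30 mm collar whose underside is 36 mm above the tip; stem 12 mm across up to 88 mm; orange round grip 24 mm across from 88 to 130 mm; 0.16 kg
- nest0 (a point): centre of nest 0 of the turning plate, at its top face, 95 mm from the axis; turns with the plate. A black place for one stone, long side towards the axis, 90 by 58 mm inside 10 mm high end and corner ribs; its long sides are open over the middle 54 mm for the fingers. Nest 0 is at the front at the start, nest 1 after one click, and so on
- nest1 (a point): centre of nest 1 of the turning plate, at its top face, 95 mm from the axis; turns with the plate. As nest0
- nest2 (a point): centre of nest 2 of the turning plate, at its top face, 95 mm from the axis; turns with the plate. As nest0
- nest3 (a point): centre of nest 3 of the turning plate, at its top face, 95 mm from the axis; turns with the plate. As nest0
- nest4 (a point): centre of nest 4 of the turning plate, at its top face, 95 mm from the axis; turns with the plate. As nest0
- handle0 (a point): centre of the top of one of the five handles, a round red upright post 18 mm across and 40 mm tall on the plate, 170 mm from the axis, outside the guard; turns with the plate. It stands midway between nest 0 and nest 1; the other four are alike, one midway between every two neighbouring nests, 72 degrees apart
- stone1: pale limestone moulding sample, 80 mm (own x) by 50 mm (own y) by 40 mm high, a hollow cove cut along the upper edge of its -x end (that end only 22 mm high from x = -40 to -12 mm). Origin at the centre of its underside, own z up; 0.25 to 0.45 kg. May be absent
- stone2: Like stone1. May be absent
- stone3: Like stone1. May be absent
- stone4: Like stone1. May be absent
- chisel_a: stone chisel with blue sleeve, 205 mm long, lying; a bystander, leave it where it is. Origin at the centre of its underside
- chisel_b: steel stone chisel, 205 mm long, lying; a bystander, leave it where it is. Origin at the centre of its underside
- chisel_c: dark steel stone chisel, 205 mm long, lying; a bystander, leave it where it is. Origin at the centre of its underside
- mallet: round white mallet standing on its head, handle up, 92 mm across, 215 mm tall; a bystander, leave it where it is. Origin at the centre of its underside
- brush: dust brush, 190 mm long, lying; a bystander, leave it where it is. Origin at the centre of its underside
- square: mason's square, 150 mm blade, lying; a bystander, leave it where it is. Origin at the centre of its underside
- tin: open aluminium tin, 90 mm across, 100 mm tall; a bystander, leave it where it is. Origin at the centre of its underside
Not all that is in view belongs to the job. Leave any brown or yellow look-alike of the stone4 alone.

How it is judged (in metres and radians):
On the way, in this order (a step that is already met when the one before it is completed fails the run):
1. the lock pin is out of the table and stands in its holder (horizontal distance between pin and holder below 0.004 m and z of pin in the frame of holder below -0.032 m and angle between pin's own z axis and vertical below 0.1 rad), for 0.2 s.
2. a stone lies in the nest at the front bay, the table still in its first position (((distance between stone1 and nest0 below 0.009 m and angle between stone1's own z axis and vertical below 0.08 rad) or (distance between stone2 and nest0 below 0.009 m and angle between stone2's own z axis and vertical below 0.08 rad) or (distance between stone3 and nest0 below 0.009 m and angle between stone3's own z axis and vertical below 0.08 rad) or (distance between stone4 and nest0 below 0.009 m and angle between stone4's own z axis and vertical below 0.08 rad)) and value of joint turntable between -0.1 and 0.1 rad), for 0.2 s.
3. the table has been turned one click clockwise with that stone in its nest (((distance between stone1 and nest0 below 0.009 m and angle between stone1's own z axis and vertical below 0.08 rad) or (distance between stone2 and nest0 below 0.009 m and angle between stone2's own z axis and vertical below 0.08 rad) or (distance between stone3 and nest0 below 0.009 m and angle between stone3's own z axis and vertical below 0.08 rad) or (distance between stone4 and nest0 below 0.009 m and angle between stone4's own z axis and vertical below 0.08 rad)) and value of joint turntable between 1.157 and 1.357 rad), for 0.3 s.
4. a second stone lies in the next nest, now at the front bay (((distance between stone1 and nest1 below 0.009 m and angle between stone1's own z axis and vertical below 0.08 rad) or (distance between stone2 and nest1 below 0.009 m and angle between stone2's own z axis and vertical below 0.08 rad) or (distance between stone3 and nest1 below 0.009 m and angle between stone3's own z axis and vertical below 0.08 rad) or (distance between stone4 and nest1 below 0.009 m and angle between stone4's own z axis and vertical below 0.08 rad)) and value of joint turntable between 1.157 and 1.357 rad), for 0.2 s.
5. the table has been turned a second click clockwise (((distance between stone1 and nest1 below 0.009 m and angle between stone1's own z axis and vertical below 0.08 rad) or (distance between stone2 and nest1 below 0.009 m and angle between stone2's own z axis and vertical below 0.08 rad) or (distance between stone3 and nest1 below 0.009 m and angle between stone3's own z axis and vertical below 0.08 rad) or (distance between stone4 and nest1 below 0.009 m and angle between stone4's own z axis and vertical below 0.08 rad)) and value of joint turntable between 2.413 and 2.613 rad), for 0.3 s.
At the end, for the whole second after the job is handed in: Each stone lies flat in a nest (its underside centre within 9 mm of the nest centre, tilt under 0.08 rad), none within 60 mm of the front bay centre; the pin stands in the lock hole (within 4 mm, tip over 32 mm below the ear top, tilt under 0.1 rad); the table is at rest (angle between each of stone1, stone2, stone3, stone4's own z axis and vertical below 0.08 rad and (distance between stone1 and nest0 below 0.009 m or distance between stone1 and nest1 below 0.009 m or distance between stone1 and nest2 below 0.009 m or distance between stone1 and nest3 below 0.009 m or distance between stone1 and nest4 below 0.009 m) and (distance between stone2 and nest0 below 0.009 m or distance between stone2 and nest1 below 0.009 m or distance between stone2 and nest2 below 0.009 m or distance between stone2 and nest3 below 0.009 m or distance between stone2 and nest4 below 0.009 m) and (distance between stone3 and nest0 below 0.009 m or distance between stone3 and nest1 below 0.009 m or distance between stone3 and nest2 below 0.009 m or distance between stone3 and nest3 below 0.009 m or distance between stone3 and nest4 below 0.009 m) and (distance between stone4 and nest0 below 0.009 m or distance between stone4 and nest1 below 0.009 m or distance between stone4 and nest2 below 0.009 m or distance between stone4 and nest3 below 0.009 m or distance between stone4 and nest4 below 0.009 m) and horizontal distance between each of stone1, stone2, stone3, stone4 and front above 0.06 m and horizontal distance between pin and lock below 0.004 m and z of pin in the frame of lock below -0.032 m and angle between pin's own z axis and vertical below 0.1 rad and velocity of joint turntable between -0.05 and 0.05 rad/s); the robot touches nothing.
It fails at once if a bystander is pushed more than 40 mm from its place (distance of any of chisel_a, chisel_b, chisel_c, mallet, brush, square, tin from where it was at the start of the episode above 0.04 m).
It fails at once if the table is turned back anticlockwise past its starting position (value of joint turntable below -0.5 rad).
Of stone1, stone2, stone3, stone4 only 2 to 4 are there at a start; the rules pass over those that are not, and their reading is None.
At some moment in a run one of stone1, stone2, stone3, stone4 may be knocked a few centimetres aside while the robot is not near it.
It also fails if it takes over 210 s, if anything falls off the work surface, if the arm or the gripper's body presses on something with over 40 N, if the wrist force passes 120 N, or if a joint passes its speed limit or range.

## Robot

A 6-joint arm with a two-finger parallel gripper is mounted at the origin on the work surface. World frame = base frame: x ahead of the robot, y to its left, z up, the work surface at z = 0. Lengths are in mm, angles in rad, forces in N, time in s.
With the tool pointing down it reaches from about 325 to 875 mm from the base axis. Payload 4.4 kg.
Tool frame: the origin (TCP) lies midway between the tips of the shut fingers; the grasp point (between the pads) lies manip.pinch_z behind it (manip.pinch_z is the distance from the TCP to the grasp point, in mm); z points along the fingers, y is the line along which they close (so a half turn about z gives the same grasp; the last joint's range is limited). The gripper opens to 85 mm and grips with 20 to 120 N. Pads are 22 mm wide; open, the fingers measure 114 mm over their backs; the gripper's body (76 mm by 85 mm) begins 54 mm behind the grasp point. The pads swing forward as they close: fully open they stand 13 mm farther back than shut.
Start: joints at [-1.28, 0.207, 1.542, -0, 1.393, -0.15], TCP at [245.84, -519.798, 210.082] pointing down, gripper open.
Joint ranges: [-2.73, 2.73], [-0.86, 2.22], [0.23, 2.46], [-1.11, 4.25], [0.08, 2.63], [-2.82, 2.82]. Speed limits (rad/s): [2.79, 2.79, 3.14, 3.14, 3.14, 3.14].

## Interface

Orientations are given as a unit quaternion [x, y, z, w].
In Python, from bench import manip gives the robot as it stands.
- The arm moves only by the tool apply_moves, never from a script. Its argument "targets" is text: rows parted by semicolons, each of 7 numbers parted by spaces: the shift along the world's x, y, z each as a share of 0.4 m, from -1 to 1, then the turn, a rotation vector about the world's x, y, z each as a share of pi rad, from -1 to 1, then the opening, from -1 (shut) to 1 (fully open). A call has 1 to 20 rows; each row is the pose to reach, as a shift and turn from the pose commanded when the call began, turning the shorter way round; what a row does not reach only later rows make up. A row lasts 1/10 s, in which the tool goes at most 50 mm and 8.59 degrees, less where a joint would pass 70% of its speed; a pose out of reach is approached as far as the arm can. A call with a number of a shift or a turn outside -1 to 1 is refused whole. A call with a gripper value outside its range is refused whole. The fingers move at their own pace and stop on an object; "force" is the grip in N (left out, the last holds). Time passes only in rows, so rows that repeat a pose let the fingers close. It gives the time, the measured TCP pose, the force, the opening and the grip force at its end, in the units of the state.
- manip.sense(): the state, without advancing time (a new reading comes with each control period).
- manip.snapshot(name): name is "side" or "top"; returns (picture, depth): 420x560x3 uint8, red, green, blue; 420x560 float32, mm along the optical axis (not along the pixel's ray), 0 where there is no reading.
- manip.get_calibration(name): a dict with "fov_y" (degrees; the focal length in pixels is half the picture's height over the tangent of half this angle, whatever the lens; pixels are square), "cx", "cy" (the principal point, pixels), "rvec" (rotation vector, rad) and "tvec" (3), from world to camera coordinates, as OpenCV has them. Camera axes: x right, y down, z forward; pixel columns grow to the right and rows downward; lengths in mm; the calibration is good to about 2 mm. A picture is of the moment at which its call begins. get_calibration takes no time and is no camera call.
- manip.hand_in(): hands the job in; it is judged then, once.
The state is a dict: "t": time; "joint_positions": joint angles; "joint_vel": joint speeds; "effort": joint torques, N m; "tcp_pos": TCP position; "tcp_rot": TCP orientation; "contact_force": force on the tool from outside, world axes, zero at the start; "ft_torque": the same for the moment, N m; "width": finger opening in mm; "finger_force": force on a finger pad.
Only numpy, scipy, OpenCV 4.12 (cv2) and the standard library are available. Lean on these libraries where they do the work, as an engineer would, in place of code of your own. Each camera call takes 0.05 s, during which the arm holds its last target. There are 200 camera calls.

## Working session

There is one attempt and no reset: what is moved stays moved. The work goes in short steps, Python scripts to look and compute and a tool call to move; the robot and the scene stay as the last step left them, time stands still between calls to the robot, and variables do not carry over. Pictures are saved under pics/ and viewed, at most 14 in all, crops included, and the job is handed in when it is done.

Besides the shell and the picture viewer there is one more tool, called after "Request:" as name(argument=value, ...), one argument or row to a line, values as JSON. apply_moves: Moves the arm, as the interface text tells. Its arguments: {"type":"object","properties":{"targets":{"type":"string"},"force":{"type":"number"}},"required":["targets"]}

```bash
ls; mkdir -p pics
python3 - <<'E'
from bench import manip
import cv2,numpy as np
print(manip.sense(), manip.pinch_z)
for n in("side","top"):
    c=manip.get_calibration(n);print(n,c)
    p,d=manip.snapshot(n);cv2.imwrite(f"pics/{n}0.png",cv2.cvtColor(p,cv2.COLOR_RGB2BGR));np.save(f"{n}0.npy",d)
    np.save(f"{n}0p.npy",p)
E
```

```text
pics
{'t': 0.0, 'joint_positions': array([-1.27948258e+00,  2.07411779e-01,  1.54290941e+00,  5.30000824e-06,
        1.39345673e+00, -1.50513329e-01]), 'joint_vel': array([-0.00058777,  0.00061941,  0.00060323,  0.00117378, -0.00064189,
        0.00030136]), 'effort': array([ 2.41796270e-04, -3.83028030e+01, -2.91596711e+01, -2.84411753e-04,
        1.04152769e-02,  6.39442888e-06]), 'tcp_pos': array([ 245.62760506, -519.05039049,  208.95156327]), 'tcp_rot': array([ 9.75697202e-01,  2.19120460e-01, -7.42566784e-05, -1.09011110e-03]), 'contact_force': array([-0.51197372,  0.154878  ,  1.10307002]), 'ft_torque': array([-0.03805534,  0.08591416, -0.00205577]), 'finger_force': 0.0, 'width': 85.60719918625128} 18.700000000000003
side {'fov_y': 48.536087206230775, 'cx': 278.61543322412473, 'cy': 205.74702945719324, 'rvec': array([ 2.34712946, -0.20138505,  0.10106629]), 'tvec': array([-495.36643955,  115.37104834, 1466.71993954])}
top {'fov_y': 47.87327740598598, 'cx': 279.7394133007742, 'cy': 215.2895724388061, 'rvec': array([ 2.17494405, -2.11784473,  0.16195457]), 'tvec': array([ -26.41832981,  517.30007084, 1389.76460822])}
```

View pics/side0.png

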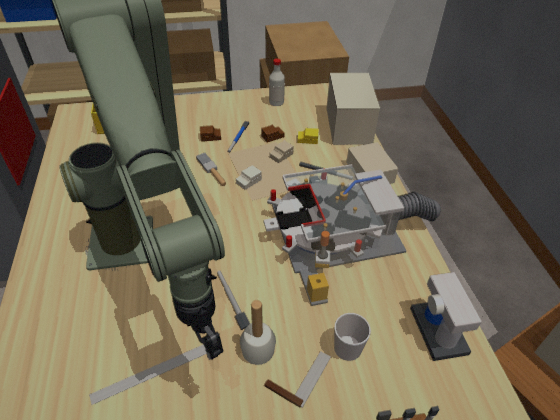

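View pics/top0.png

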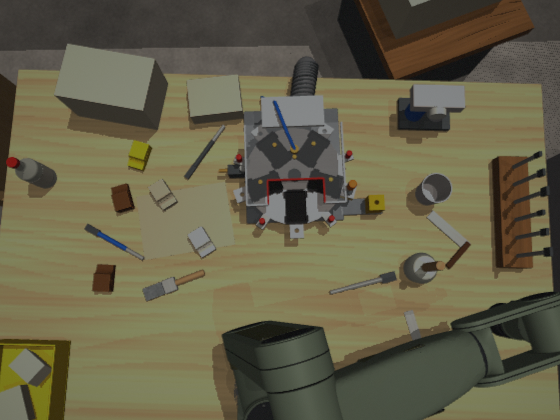

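The top view shows the turntable at about (295,180), the pin's orange grip at (352,184), the holder at (376,202), and two pale stones at (163,194) and (202,242). Brown and yellow look-alikes lie at left. There is also a yellow tray with pale blocks at (30,375). I'll measure these and zoom in.

```bash
cat > h.py <<'E'
import numpy as np,cv2
from bench import manip
def cal(n):
    c=manip.get_calibration(n);f=210/np.tan(np.radians(c["fov_y"]/2))
    R=cv2.Rodrigues(c["rvec"])[0];return np.array([[f,0,c["cx"]],[0,f,c["cy"]],[0,0,1]]),R,np.array(c["tvec"])
def cloud(n,d):
    K,R,t=cal(n);v,u=np.mgrid[0:420,0:560]
    X=(np.stack([u,v,np.ones_like(u)],-1)@np.linalg.inv(K).T)*d[...,None]
    W=(X-t)@R;W[d==0]=np.nan;return W
def proj(n,P):
    K,R,t=cal(n);q=(np.atleast_2d(P)@R.T+t)@K.T;return q[:,:2]/q[:,2:]
def onplane(n,uv,z):
    K,R,t=cal(n);r=np.c_[np.atleast_2d(uv),np.ones(len(np.atleast_2d(uv)))]@np.linalg.inv(K).T@R
    c=-R.T@t;return c+r*((z-c[2])/r[:,2:])
def snap(n,name=None):
    p,d=manip.snapshot(n)
    if name: cv2.imwrite(f"pics/{name}.png",cv2.cvtColor(p,cv2.COLOR_RGB2BGR))
    return p,d
def ortho(n,p,d,x0,x1,y0,y1,s=1.0):
    "nothing fancy: world-aligned z map"
    W=cloud(n,d);return W
def triang(uva,uvb,a="side",b="top"):
    Ka,Ra,ta=cal(a);Kb,Rb,tb=cal(b)
    X=cv2.triangulatePoints(Ka@np.c_[Ra,ta],Kb@np.c_[Rb,tb],np.array(uva,float).T,np.array(uvb,float).T);return (X[:3]/X[3]).T
E
python3 - <<'E'
from h import *
p=np.load("top0p.npy");d=np.load("top0.npy");W=cloud("top",d)
for nm,(u,v) in dict(s1=(163,194),s2=(202,242),holder=(376,202),grip=(352,184),tray=(30,365),tray2=(12,400),bench=(100,330),bench2=(480,330),axis=(294,156),y1=(140,155),b1=(122,198),b2=(104,278),mallet=(420,268),tin=(435,190)).items():
    print(nm,np.nanmedian(W[v-1:v+2,u-1:u+2].reshape(-1,3),0).round())
d2=np.load("side0.npy");W2=cloud("side",d2)
for nm,(u,v) in dict(s1=(283,151),s2=(249,176),holder=(318,283),grip=(325,240)).items():
    print("side",nm,np.nanmedian(W2[v-1:v+2,u-1:u+2].reshape(-1,3),0).round())
q=np.load("side0p.npy")
a=cv2.resize(p[70:250,220:400],(540,540),interpolation=2)
b=cv2.resize(p[140:300,80:240],(260,260),interpolation=2);c=cv2.resize(p[340:420,0:80],(260,260),interpolation=2)
im=np.hstack([a,np.vstack([b,c,np.zeros((20,260,3),np.uint8)])])
cv2.imwrite("pics/z1.png",im[...,::-1])
a=cv2.resize(q[155:315,215:415],(800,640),interpolation=2)[:600]
cv2.imwrite("pics/z2.png",a[...,::-1])
E
```

```text
s1 [573. 343.  39.]
s2 [430. 217.  40.]
holder [ 563. -300.   57.]
grip [ 592. -210.  167.]
tray [ 72. 670.  85.]
tray2 [-26. 716.  73.]
bench [163. 515.   1.]
bench2 [ 240. -369.  601.]
axis [676. -49. 138.]
y1 [693. 420.  40.]
b1 [557. 466.  40.]
b2 [317. 501.  39.]
mallet [ 369. -419.   86.]
tin [ 615. -495.    6.]
side s1 [577. 326.  39.]
side s2 [433. 204.  42.]
side holder [ 559. -308.   76.]
side grip [ 591. -223.  152.]
```

View pics/z1.png

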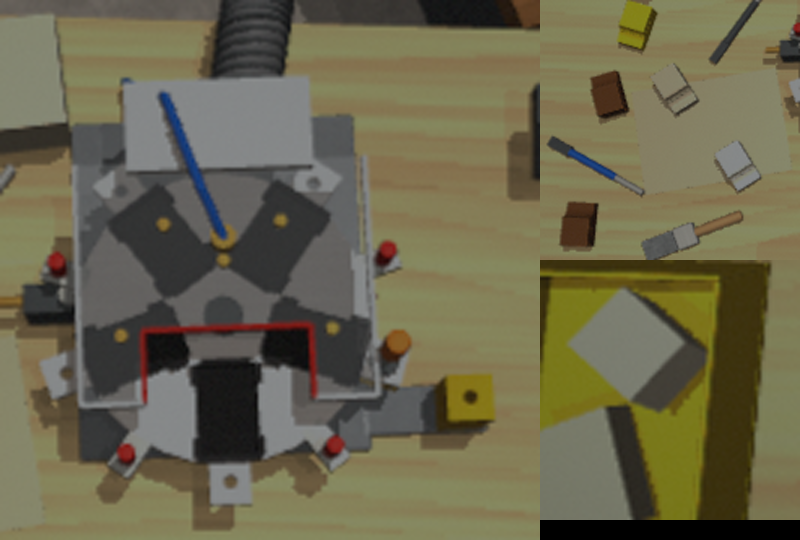

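View pics/z2.png

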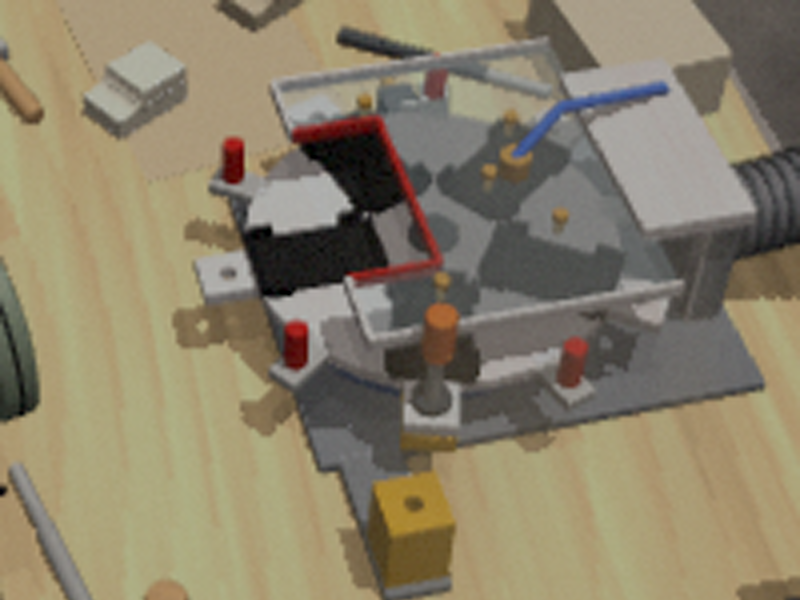

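The crops show stone tops at about (163,192) and (202,242), and nest 0 empty at the front, with the front ear at the robot side. The pin is in the right ear, and the holder hole is at top px (376,202). The tray blocks have no cove, so they aren't samples. Next I'll measure properly and compare the two cameras.

```bash
cat >> h.py <<'E'
def hsv(p): return cv2.cvtColor(p,cv2.COLOR_RGB2HSV)
def blobs(m,lo=8):
    n,l,s,c=cv2.connectedComponentsWithStats(m.astype(np.uint8));return [(l==i,c[i],s[i,4]) for i in range(1,n) if s[i,4]>=lo]
E
python3 - <<'E'
from h import *
for n in("top","side"):
    p=np.load(n+"0p.npy");d=np.load(n+"0.npy");W=cloud(n,d);H=hsv(p).astype(int)
    h,s,v=H[...,0],H[...,1],H[...,2]
    ok=(W[...,0]>250)&(W[...,0]<900)&(abs(W[...,1])<550)
    M={"red":((h<5)|(h>175))&(s>150)&(v>80)&ok,"orange":(h>5)&(h<17)&(s>170)&(v>120)&ok,
       "holder":(h>17)&(h<30)&(s>150)&ok&(W[...,2]>65)&(W[...,1]<-200),
       "stonetop":(s<90)&(v>110)&ok&(W[...,2]>34)&(W[...,2]<46)&(W[...,1]>100)}
    for k,m in M.items():
        for b,c,a in blobs(m,10):
            q=W[b];print(n,k,c.round(1),a,np.nanmedian(q,0).round(1),"zmax",np.nanpercentile(q[:,2],95).round(1))
    bb=(W[...,2]<8)&(W[...,2]>-8)&ok
    print("bench z",[np.nanmedian(W[...,2][bb&(W[...,1]>a)&(W[...,1]<a+150)]).round(1) for a in(-500,-300,200,400)])
E
```

```text
top red [349. 153.] 21 [ 695.9 -209.5  114.1] zmax 117.5
top red [238.4 156.6] 25 [674.8 113.  114.2] zmax 118.8
top red [295.6 183.2] 173 [605.9 -55.9 136.4] zmax 141.3
top red [331.2 217.7] 25 [ 503.1 -159.3  114.5] zmax 117.9
top red [261.6 220.5] 25 [491.4  37.8 113.5] zmax 116.9
top orange [352.1 182.9] 24 [ 594.7 -208.7  168.6] zmax 174.2
top holder [375.8 202.5] 245 [ 557.9 -295.9   74.1] zmax 79.4
top stonetop [158.6 189.4] 253 [587.1 356.5  40.1] zmax 44.9
top stonetop [198.1 237.1] 266 [445.4 229.5  39.8] zmax 43.8
bench z [np.float64(-0.2), np.float64(-0.2), np.float64(-0.1), np.float64(-0.2)]
side red [308.6 200.7] 156 [593.  -25.9 136.1] zmax 140.1
side red [273.4 194.5] 40 [491.2  32.7 103.3] zmax 115.8
side red [289.1 240.6] 50 [ 502.7 -167.5  106.4] zmax 116.2
side red [358.6 241.5] 17 [ 696.1 -212.3  114.3] zmax 116.9
side orange [325.  233.7] 27 [ 591.5 -214.5  168.4] zmax 170.5
side holder [317.8 281.6] 247 [ 557.7 -302.5   74.6] zmax 78.3
side stonetop [283.8 145.7] 119 [586.4 354.5  40.3] zmax 43.8
side stonetop [250.8 171.7] 157 [443.1 224.6  40. ] zmax 44.3
bench z [np.float64(0.1), np.float64(0.2), np.float64(0.9), np.float64(0.8)]
```

Run:
```python
from h import *
from scipy.optimize import least_squares
a=np.linspace(0,2*np.pi,24,endpoint=False);ring=np.c_[np.cos(a),np.sin(a)]
def cyl(n,c,r,z0,z1):
    P=np.vstack([np.c_[c+r*ring,np.full(24,z)] for z in(z0,z1)])
    M=cv2.moments(cv2.convexHull(proj(n,P).astype(np.float32)));return np.array([M['m10'],M['m01']])/M['m00']
blob={"top":[(349,153),(238.4,156.6),(331.2,217.7),(261.6,220.5)],"side":[(273.4,194.5),(289.1,240.6)]}
ang={"top":[-108,108,-36,36],"side":[36,-36]}
z0={"top":85,"side":78}
pin={"top":(352.1,182.9),"side":(325,233.7)}
hol={"top":(375.8,202.5),"side":(317.8,281.6)}
for n in blob:
    def f(q):
        r=[]
        for b,g in zip(blob[n],ang[n]):
            t=q[2]+np.pi+np.radians(-g); # machine yaw; front = yaw+pi ; +y side is clockwise from front seen from above
            r.append(cyl(n,q[:2]+170*np.array([np.cos(t),np.sin(t)]),9,z0[n],115)-b)
        return np.concatenate(r)
    s=least_squares(f,[645,-55,0]);q=s.x
    t=q[2]+np.pi+np.radians(72);lock=q[:2]+165*np.array([np.cos(t),np.sin(t)])
    print(n,q.round(3),s.fun.round(1),"lock",lock.round(1),"front",(q[:2]-95*np.array([np.cos(q[2]),np.sin(q[2])])).round(1))
    # pin grip from image, free xy, collar on ear: ear top z? tip 36 below
    for ear in(75,):
        print(" pin",least_squares(lambda c:cyl(n,c,12,ear-36+88,ear-36+130)-pin[n],[592,-212]).x.round(1))
    sq=lambda c,y:c+23*np.array([[1,1],[1,-1],[-1,-1],[-1,1]])@cv2.Rodrigues(np.array([0,0,y]))[0][:2,:2].T
    def hm(c):
        M=cv2.moments(proj(n,np.c_[sq(c,q[2]),np.full(4,75)]).astype(np.float32));return np.array([M['m10'],M['m01']])/M['m00']-hol[n]
    print(" holder",least_squares(hm,[558,-299]).x.round(1))
```

```text
top [645. -55.   0.] [ 1.7  0.7  2.5 -5.9 -2.1 -0.7 -1.8 -5.4] lock [ 594.  -211.9] front [550. -55.]
 pin [ 598.9 -213.4]
 holder [ 558. -299.]
side [ 6.44993e+02 -5.50010e+01  3.90000e-02] [ 3.6 -0.8  2.4 -0.7] lock [ 600.1 -213.8] front [550.1 -58.7]
 pin [ 598.2 -197.9]
 holder [ 558.  -301.5]
```

```bash
cat > fit.py <<'E'
from h import *
from scipy.optimize import least_squares
a=np.linspace(0,2*np.pi,24,endpoint=False);ring=np.c_[np.cos(a),np.sin(a)]
def cen(P):
    M=cv2.moments(cv2.convexHull(((P-P[0])*1000).astype(np.int32)));return P[0]+np.array([M['m10'],M['m01']])/M['m00']/1000
def cyl(n,c,r,z0,z1): return cen(proj(n,np.vstack([np.c_[c+r*ring,np.full(24,z)] for z in(z0,z1)])))
def ls(f,x): return least_squares(f,x,diff_step=1e-3,x_scale=[10,10,.1][:len(x)])
E
python3 - <<'E'
from fit import *
blob={"top":[(349,153),(238.4,156.6),(331.2,217.7),(261.6,220.5)],"side":[(273.4,194.5),(289.1,240.6)]}
ang={"top":[-108,108,-36,36],"side":[36,-36]}
z0={"top":85,"side":78}
pin={"top":(352.1,182.9),"side":(325,233.7)}
hol={"top":(375.8,202.5),"side":(317.8,281.6)}
for n in blob:
    def f(q):
        r=[]
        for b,g in zip(blob[n],ang[n]):
            t=q[2]+np.pi-np.radians(g)
            r.append(cyl(n,q[:2]+170*np.array([np.cos(t),np.sin(t)]),9,z0[n],115)-b)
        return np.concatenate(r)
    s=ls(f,[645,-55,.03]);q=s.x
    t=q[2]+np.pi+np.radians(72);lock=q[:2]+165*np.array([np.cos(t),np.sin(t)])
    print(n,q.round(3),s.fun.round(1),"lock",lock.round(1),"front",(q[:2]-95*np.array([np.cos(q[2]),np.sin(q[2])])).round(1))
    print(" pin",ls(lambda c:cyl(n,c,12,127 if n=="side" else 145,169)-pin[n],[592,-212]).x.round(1))
    R=cv2.Rodrigues(np.array([0,0,q[2]]))[0][:2,:2]
    sq=lambda c:c+23*np.array([[1,1],[1,-1],[-1,-1],[-1,1]])@R.T
    print(" holder",ls(lambda c:cen(proj(n,np.c_[sq(c),np.full(4,75)]))-hol[n],[558,-299]).x.round(1))
E
```

```text
top [ 6.36489e+02 -5.23400e+01  6.30000e-02] [-0.4  0.1  0.4  0.3 -0.1  0.   0.2 -0.4] lock [ 595.4 -212.2] front [541.7 -58.3]
 pin [ 597.  -212.2]
 holder [ 558.3 -295.3]
side [ 6.35202e+02 -5.34000e+01  6.20000e-02] [-0. -0.  0.  0.] lock [ 594.  -213.2] front [540.4 -59.3]
 pin [ 598.2 -196.7]
 holder [ 557.7 -301.4]
```

Request:
apply_moves(
  targets="0 0 0.2 0 0 0 1; 0 0 0.35 0 0 0 1; 0 0 0.35 0 0 0 1; 0 0 0.35 0 0 0.1 1; 0.87 0.77 0.35 0 0 0.379 1; 0.87 0.77 0.35 0 0 0.379 1; 0.87 0.77 0.35 0 0 0.379 1; 0.87 0.77 0.35 0 0 0.379 1; 0.87 0.77 0.35 0 0 0.379 1; 0.87 0.77 0.35 0 0 0.379 1; 0.87 0.77 0.35 0 0 0.379 1; 0.87 0.77 0.35 0 0 0.379 1; 0.87 0.77 0.35 0 0 0.379 1; 0.87 0.77 0.35 0 0 0.379 1; 0.873 0.768 0.35 0 0 0.379 1; 0.873 0.768 0.3 0 0 0.379 1",
)

```text
t: 1.7
tcp_pos: [596.1, -214.1, 333.0]
tcp_rot: [0.685, 0.729, 0.0, 0.003]
contact_force: [0.5, -0.4, 0.2]
width: 85.6
finger_force: 0.0
```

Run:
```python
from h import *
s=manip.sense();print(s["t"],s["tcp_pos"],s["tcp_rot"],s["joint_positions"])
p,d=snap("top");q,e=snap("side")
np.savez("s1.npz",p=p,d=d,q=q,e=e)
im=np.vstack([np.hstack([p,]),]);cv2.imwrite("pics/m1.png",p[...,::-1]);cv2.imwrite("pics/m1s.png",q[...,::-1])
```

```text
1.7 [ 596.05211789 -214.08511869  332.98694598] [6.84951117e-01 7.28582521e-01 2.08514416e-04 3.07144059e-03] [-4.80674273e-01  2.66199238e-01  1.21988955e+00 -1.26379695e-03
  1.64947705e+00 -5.42491612e-01]
```

View pics/m1.png

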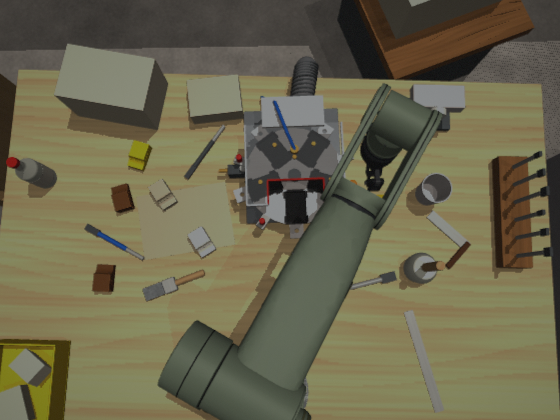

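Only two stones are on the bench: nothing new has come into view where the arm used to be. Next I'll grasp the pin.

Request:
apply_moves(
  targets="0 0 -0.12 0 0 0 1; 0 0 -0.24 0 0 0 1; 0 0 -0.34 0 0 0 1; 0 0 -0.42 0 0 0 1; 0 0 -0.46 0 0 0 1; 0 0 -0.49 0 0 0 1; 0 0 -0.49 0 0 0 1; 0 0 -0.49 0 0 0 0.5; 0 0 -0.49 0 0 0 0; 0 0 -0.49 0 0 0 -0.3; 0 0 -0.49 0 0 0 -0.6; 0 0 -0.49 0 0 0 -1; 0 0 -0.49 0 0 0 -1; 0 0 -0.49 0 0 0 -1; 0 0 -0.49 0 0 0 -1; 0 0 -0.49 0 0 0 -1",
  force=50,
)

```text
t: 3.4
tcp_pos: [595.8, -213.0, 135.3]
tcp_rot: [0.685, 0.729, 0.0, 0.001]
contact_force: [-0.3, -0.1, 6.1]
width: 21.6
finger_force: 49.1
```

Run:
```python
from h import *
s=manip.sense();print(s["t"],s["tcp_pos"],s["tcp_rot"],s["contact_force"])
q,e=snap("side");p,d=snap("top");np.savez("s2.npz",p=p,d=d,q=q,e=e)
im=np.hstack([cv2.resize(q[180:310,260:360],(400,520),interpolation=2),cv2.resize(p[130:230,310:410],(400,400),interpolation=2).repeat(1,0)[:520] if 0 else np.vstack([cv2.resize(p[130:230,310:410],(400,400),interpolation=2),np.zeros((120,400,3),np.uint8)])])
cv2.imwrite("pics/g1.png",im[...,::-1])
```

```text
3.4 [ 595.80713412 -213.00033541  135.27358105] [6.84969373e-01 7.28571034e-01 3.06029584e-04 1.05443666e-03] [-0.28907858 -0.08799917  6.09807327]
```

View pics/g1.png

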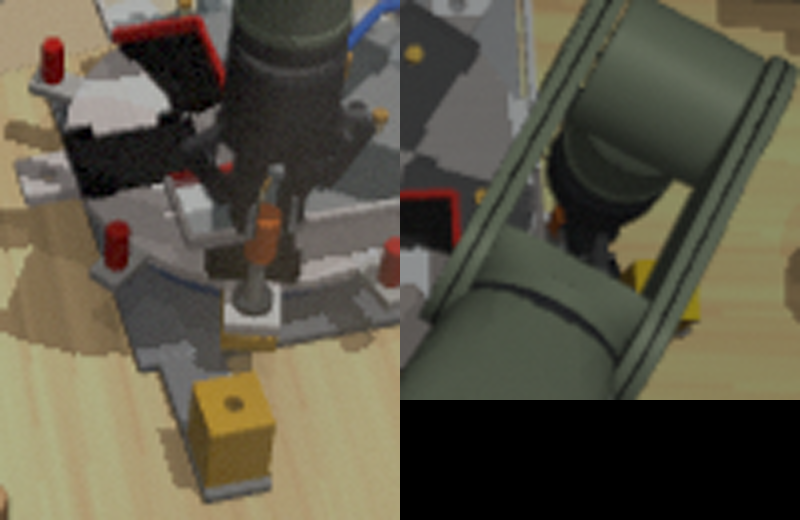

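Run:
```python
from fit import *
z=np.load("s2.npz");q,e=z["q"],z["e"];W=cloud("side",e)
H=hsv(q).astype(int);m=(H[...,0]>3)&(H[...,0]<17)&(H[...,1]>150)&(H[...,2]>80)
for b,c,a in blobs(m,10):
    if 300<c[0]<350 and 210<c[1]<260: 
        v,u=np.nonzero(b);print(c,a,u.min(),u.max(),v.min(),v.max(),np.nanmedian(W[b],0))
for y in(-213,-205,-220):
    P=proj("side",np.vstack([np.c_[np.array([595,y])+12*ring,np.full(24,z)] for z in(127,169)]));print(y,cyl("side",np.array([595,y]),12,127,169).round(1),P.min(0).round(1),P.max(0).round(1))
print("holder hole side",onplane("side",[(318.5,280.9)],75),"top",onplane("top",[(377,202.3)],75))
# hole by darkness
for n,(u,v) in dict(side=(318,281),top=(376,202)).items():
    im=np.load(n+"0p.npy").astype(int).sum(2)[v-5:v+6,u-5:u+6];print(n);print(im)
```

```text
[326.17741935 238.01612903] 62 322 329 231 245 [ 595.27325742 -221.29665493  161.14303793]
-213 [325.3 238.2] [320.4 230. ] [330.3 246.5]
-205 [324.6 236. ] [319.7 227.9] [329.6 244.3]
-220 [325.9 240.1] [321.  231.8] [331.  248.4]
holder hole side [[ 560.10677538 -299.85228658   75.        ]] top [[ 558.91377459 -298.8932322    75.        ]]
side
[[352 357 346 347 349 348 348 342 347 347 348]
 [352 347 355 358 346 353 356 347 352 343 356]
 [349 352 358 354 341 347 352 356 355 350 351]
 [356 346 348 301 274 271 268 327 347 356 358]
 [353 361 356 254 231 207 216 269 344 353 358]
 [361 357 350 279 234 215 205 233 348 353 356]
 [357 358 361 337 269 238 261 321 343 360 354]
 [359 355 358 349 335 338 349 361 368 360 358]
 [349 360 354 353 359 360 357 360 354 362 366]
 [364 358 359 355 365 356 357 354 357 363 358]
 [356 351 350 360 360 362 361 359 365 354 339]]
top
[[273 275 275 270 275 270 271 274 276 274 271]
 [271 273 275 275 269 274 273 272 277 273 275]
 [274 274 273 275 265 259 255 271 271 273 278]
 [270 268 274 262 197 151 173 222 268 275 273]
 [271 271 270 218 128 105 100 130 248 273 276]
 [274 273 277 204 125 103 107 131 243 270 277]
 [274 275 273 232 155 118 111 168 254 278 276]
 [272 273 275 276 240 185 184 233 269 273 273]
 [272 277 273 274 271 276 278 276 272 278 275]
 [271 274 272 272 273 270 277 279 276 278 279]
 [277 274 273 277 273 273 280 277 277 275 274]]
```

Run:
```python
from fit import *
for n,(u,v) in dict(side=(318,281),top=(376,202)).items():
    im=np.load(n+"0p.npy").astype(float).sum(2)[v-4:v+5,u-4:u+5];w=np.clip(np.median(im)-10-im,0,None)
    yy,xx=np.mgrid[v-4:v+5,u-4:u+5];c=[(w*xx).sum()/w.sum(),(w*yy).sum()/w.sum()];print(n,c,onplane(n,[c],75))
# pin initial orange in both views: same extent test
for n,f in(("side","side0p.npy"),("top","top0p.npy")):
    H=hsv(np.load(f)).astype(int);m=(H[...,0]>3)&(H[...,0]<17)&(H[...,1]>150)&(H[...,2]>80)
    for b,c,a in blobs(m,10):
        if (n=="side" and 300<c[0]<350 and 210<c[1]<260) or (n=="top" and 340<c[0]<365 and 170<c[1]<195):
            print(n,c,a,ls(lambda x:cyl(n,x,12,127 if n=="side" else 137,169)-c,[595,-213]).x)
```

```text
side [np.float64(318.05602923264314), np.float64(280.5322777101096)] [[ 559.19198797 -298.44709565   75.        ]]
top [np.float64(376.3752683555174), np.float64(201.85787891799055)] [[ 560.19056625 -297.05064642   75.        ]]
side [325.14634146 233.90243902] 41 [ 598.46493049 -197.48715022]
top [352.12121212 183.72727273] 33 [ 595.49280465 -212.82369192]
```

Request:
apply_moves(
  targets="0 0 0.03 0 0 0 -1; 0 0 0.08 0 0 0 -1; 0 0 0.13 0 0 0 -1; 0 0 0.15 0 0 0 -1; -0.03 -0.08 0.15 0 0 0 -1; -0.06 -0.14 0.15 0 0 0 -1; -0.0875 -0.2125 0.15 0 0 0 -1; -0.0875 -0.2125 0.15 0 0 0 -1; -0.0875 -0.2125 0.13 0 0 0 -1; -0.0875 -0.2125 0.11 0 0 0 -1; -0.0875 -0.2125 0.1 0 0 0 -1; -0.0875 -0.2125 0.1 0 0 0 -1; -0.0875 -0.2125 0.09 0 0 0 -1; -0.0875 -0.2125 0.08 0 0 0 -1; -0.0875 -0.2125 0.07 0 0 0 -1; -0.0875 -0.2125 0.07 0 0 0 -1",
)

```text
t: 5.1
tcp_pos: [560.3, -297.4, 161.6]
tcp_rot: [0.685, 0.729, 0.0, 0.0]
contact_force: [0.5, 0.4, -1.6]
width: 21.7
finger_force: 49.3
```

Request:
apply_moves(
  targets="0 0 -0.02 0 0 0 -1; 0 0 -0.04 0 0 0 -1; 0 0 -0.055 0 0 0 -1; 0 0 -0.065 0 0 0 -1; 0 0 -0.07 0 0 0 -1; 0 0 -0.07 0 0 0 -1; 0 0 -0.07 0 0 0 -1",
)

```text
t: 5.8
tcp_pos: [560.4, -298.1, 135.3]
tcp_rot: [0.685, 0.729, -0.0, 0.001]
contact_force: [-1.7, 0.6, 5.1]
width: 21.3
finger_force: 50.0
```

Request:
apply_moves(
  targets="0 0 0 0 0 0 -0.6; 0 0 0 0 0 0 0; 0 0 0 0 0 0 0.2; 0 0 0 0 0 0 0.2; 0 0 0.05 0 0 0 0.4; 0 0 0.15 0 0 0 1; 0 0 0.25 0 0 0 1; 0 0 0.35 0 0 0 1; -0.2 0.2 0.4 0 0 0 1; -0.4 0.4 0.4 0 0 0 1; -0.4 0.5 0.4 0 0 0 1; -0.4 0.5 0.4 0 0 0 1; -0.4 0.5 0.4 0 0 0 1; -0.4 0.5 0.4 0 0 0 1",
)

```text
t: 7.2
tcp_pos: [397.3, -94.2, 293.9]
tcp_rot: [0.684, 0.73, 0.0, -0.001]
contact_force: [0.1, -0.7, 0.4]
width: 85.3
finger_force: 0.0
```

```bash
cat > stone.py <<'E'
from fit import *
from scipy.optimize import minimize
prof=np.array([(-40,0),(40,0),(40,40),(-12,40),(-12,22),(-40,22)],float)
def mask(n,x,y,yaw,z=0,o=(0,0)):
    c,s=np.cos(yaw),np.sin(yaw);m=np.zeros((420,560),np.uint8)
    for part in((-40,40,0,22),(-12,40,0,40)):
        P=np.array([[a,b,h] for a in part[:2] for b in(-25,25) for h in part[2:]],float)
        Q=np.c_[x+c*P[:,0]-s*P[:,1],y+s*P[:,0]+c*P[:,1],z+P[:,2]]
        cv2.fillConvexPoly(m,cv2.convexHull(((proj(n,Q))*16).astype(np.int32)),1,shift=4)
    return m>0
def find(n,p,d,g,z=0):
    W=cloud(n,d);near=np.hypot(W[...,0]-g[0],W[...,1]-g[1])<75
    seg=near&(W[...,2]>z+9)&(W[...,2]<z+48)
    def cost(q):
        m=mask(n,*q,z);return -(m&seg).sum()/max((m|seg).sum(),1)
    best=None
    for yw in np.arange(0,2*np.pi,np.pi/8):
        r=minimize(cost,[g[0],g[1],yw],method="Nelder-Mead",options=dict(initial_simplex=[[g[0],g[1],yw],[g[0]+8,g[1],yw],[g[0],g[1]+8,yw],[g[0],g[1],yw+.3]],xatol=.1,fatol=1e-4))
        if best is None or r.fun<best.fun: best=r
    return best.x,-best.fun
E
python3 - <<'E'
from stone import *
s=manip.sense();print(s["t"],s["tcp_pos"],s["width"])
p,d=snap("top");q,e=snap("side");np.savez("s3.npz",p=p,d=d,q=q,e=e)
for g in((580,345),(435,220)):
    for n,a,b in(("top",p,d),("side",q,e)):
        x,f=find(n,a,b,g);print(g,n,x.round(2),round(np.degrees(x[2])%360,1),round(f,3))
im=np.vstack([np.hstack([cv2.resize(q[180:310,260:360],(400,520),interpolation=2)[:400],cv2.resize(p[120:220,310:410],(400,400),interpolation=2)])])
cv2.imwrite("pics/g2.png",im[...,::-1])
E
```

```text
7.2 [397.3167541  -94.15542289 293.89516317] 85.3083550781501
(580, 345) top [579.33 351.72   3.79] 217.1 0.923Traceback (most recent call last):
  File "<stdin>", line 6, in <module>
  File "stone.py", line 18, in find
    r=minimize(cost,[g[0],g[1],yw],method="Nelder-Mead",options=dict(initial_simplex=[[g[0],g[1],yw],[g[0]+8,g[1],yw],[g[0],g[1]+8,yw],[g[0],g[1],yw+.3]],xatol=.1,fatol=1e-4))
    res = _minimize_neldermead(fun, x0, args, callback, bounds=bounds,
                               **options)
    fxr = func(xr)
    fx = function(np.copy(x), *(wrapper_args + args))
  File "stone.py", line 15, in cost
    m=mask(n,*q,z);return -(m&seg).sum()/max((m|seg).sum(),1)
  File "stone.py", line 9, in mask
    cv2.fillConvexPoly(m,cv2.convexHull(((proj(n,Q))*16).astype(np.int32)),1,shift=4)
                                          ~~~~^^^^^
  File "h.py", line 11, in proj
    K,R,t=cal(n);q=(np.atleast_2d(P)@R.T+t)@K.T;return q[:,:2]/q[:,2:]
          ~~~^^^
  File "h.py", line 4, in cal
    c=manip.get_calibration(n);f=210/np.tan(np.radians(c["fov_y"]/2))
ValueError: time passes only in moves, steps and waits
```

```bash
sed -i '1i import functools' h.py; sed -i 's/^def cal(n)/@functools.lru_cache\ndef cal(n)/' h.py
python3 - <<'E'
from stone import *
z=np.load("s3.npz");p,d,q,e=[z[k] for k in "pdqe"]
im=np.hstack([cv2.resize(q[180:310,260:360],(400,520),interpolation=2)[:400] ,cv2.resize(p[120:220,310:410],(400,400),interpolation=2)])
cv2.imwrite("pics/g2.png",im[...,::-1])
for g in((580,345),(435,220)):
    for n,a,b in(("top",p,d),("side",q,e),("side",np.load("side0p.npy"),np.load("side0.npy"))):
        x,f=find(n,a,b,g);print(g,n,x.round(2),round(np.degrees(x[2])%360,1),round(f,3))
E
```

```text
(580, 345) top [579.33 351.72   3.79] 217.1 0.923
(580, 345) side [583.12 362.94   4.03] 231.0 0.774
(580, 345) side [579.08 362.48   3.87] 221.9 0.843
(435, 220) top [434.8  223.44   3.76] 215.3 0.934
(435, 220) side [435.78 234.48   3.8 ] 217.7 0.861
(435, 220) side [437.49 234.72   3.97] 227.5 0.837
```

View pics/g2.png

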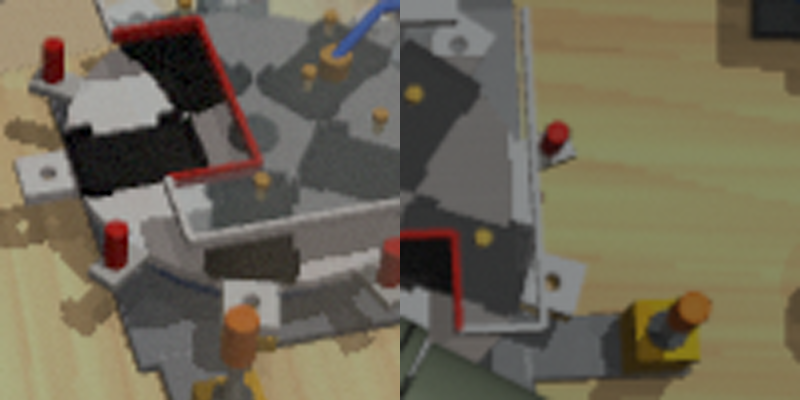

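The pin stands in its holder. The lock hole now shows at side px (323,255) and top px (348,190). The stone mask model should start at the same 9 mm cut as the segmentation, so I'll refit with that.

```bash
sed -i 's/(-40,40,0,22),(-12,40,0,40)/(-40,40,9,22),(-12,40,9,40)/' stone.py
python3 - <<'E'
from stone import *
z=np.load("s3.npz");p,d,q,e=[z[k] for k in "pdqe"]
for g in((580,345),(435,220)):
    for n,a,b in(("top",p,d),("top",np.load("top0p.npy"),np.load("top0.npy")),("side",q,e),("side",np.load("side0p.npy"),np.load("side0.npy"))):
        x,f=find(n,a,b,g);print(g,n,x.round(2),round(np.degrees(x[2])%360,1),round(f,3))
for n,im,(u,v) in(("side",q,(323,255)),("top",p,(348,190))):
    im=im.astype(float).sum(2)[v-3:v+4,u-3:u+4];w=np.clip(np.percentile(im,60)-40-im,0,None)
    print(im.astype(int))
    yy,xx=np.mgrid[v-3:v+4,u-3:u+4];c=[(w*xx).sum()/w.sum(),(w*yy).sum()/w.sum()];print(n,c,onplane(n,[c],75))
E
```

```text
(580, 345) top [573.75 349.02   0.61] 34.9 0.918
(580, 345) top [574.51 349.1    0.63] 36.0 0.92
(580, 345) side [576.34 348.75   0.67] 38.2 0.835
(580, 345) side [572.61 348.22   0.63] 36.2 0.925
(435, 220) top [434.51 223.11   3.77] 216.1 0.939
(435, 220) top [433.82 223.02   3.76] 215.7 0.939
(435, 220) side [431.17 220.91   0.6 ] 34.3 0.94
(435, 220) side [432.7  221.72   0.63] 36.0 0.912
[[487 487 482 485 483 481 481]
 [481 450 419 395 464 484 479]
 [440 356 314 298 347 467 484]
 [410 311 285 271 254 448 478]
 [347 316 283 248 329 464 480]
 [309 308 306 324 403 475 489]
 [310 294 305 316 401 475 481]]
side [np.float64(322.11259128480856), np.float64(256.0065002808763)] [[ 590.98492863 -216.33486638   75.        ]]
[[397 406 388 389 400 407 407]
 [395 359 269 269 344 399 409]
 [388 278 167 150 213 374 407]
 [387 330 234 147 160 352 404]
 [388 360 317 196 210 365 404]
 [389 381 348 292 330 397 409]
 [388 409 399 409 413 410 410]]
top [np.float64(347.93924955330556), np.float64(189.7379392495533)] [[ 594.40650063 -212.78621206   75.        ]]
```

Request:
apply_moves(
  targets="0.084 0.8 0 0 0 -0.32 1; 0.084 0.8 0 0 0 -0.32 1; 0.084 0.8 0 0 0 -0.32 1; 0.084 0.8 0 0 0 -0.32 1; 0.084 0.8 0 0 0 -0.32 1; 0.084 0.8 0 0 0 -0.32 1; 0.084 0.8 0 0 0 -0.32 1; 0.084 0.8 0 0 0 -0.32 1; 0.084 0.8 -0.12 0 0 -0.32 1; 0.084 0.8 -0.24 0 0 -0.32 1; 0.084 0.8 -0.36 0 0 -0.32 1; 0.084 0.8 -0.45 0 0 -0.32 1; 0.084 0.8 -0.45 0 0 -0.32 1",
)

```text
t: 8.6
tcp_pos: [429.6, 220.2, 107.6]
tcp_rot: [0.951, 0.308, -0.007, 0.0]
contact_force: [-0.4, 0.1, -0.6]
width: 85.5
finger_force: 0.0
```

Run:
```python
from h import *
s=manip.sense();print(s["t"],s["tcp_pos"],s["tcp_rot"])
q,e=snap("side");W=cloud("side",e)
u,v=proj("side",[433.5,222.3,60])[0].astype(int)
cv2.imwrite("pics/a1.png",cv2.resize(q[v-50:v+50,u-60:u+60],(720,600),interpolation=2)[...,::-1])
```

```text
8.6 [429.61713348 220.16864304 107.58849664] [ 9.51392132e-01  3.07902803e-01 -6.99065853e-03  7.29257962e-05]
```

View pics/a1.png

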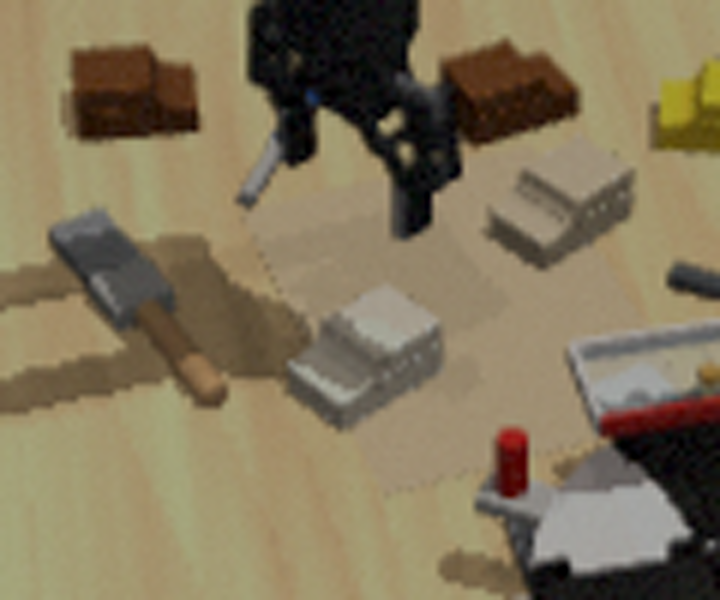

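The picture shows stone 2 at crop (365,355), with the open fingers above it and their tip midpoint near (325,215). I'll check that against the projection.

Run:
```python
from h import *
o=proj("side",[433.5,222.3,60])[0].astype(int)-[60,50]
for P in([429.6,220.2,107.6],[429.6,220.2,120],[433.5,222.3,40]): print(((proj("side",P)[0]-o)*6).round())
R=cv2.Rodrigues(np.zeros(3))[0]
a=np.radians(36)
for sg in(1,-1):
  for r in (42.5,57): print(sg,r,((proj("side",[429.6-sg*np.sin(a)*r,220.2+sg*np.cos(a)*r,107.6+13])[0]-o)*6).round())
s=manip.sense();print(s["tcp_pos"])
```

```text
[352. 241.]
[351. 224.]
[362. 328.]
1 42.5 [301. 191.]
1 57 [284. 180.]
-1 42.5 [403. 257.]
-1 57 [421. 268.]
[432.3946736  221.14573604 111.09266443]
```

Run:
```python
from h import *
q,e=snap("side");W=cloud("side",e);p,d=snap("top");V=cloud("top",d)
a=np.radians(36);ux=np.array([np.cos(a),np.sin(a)]);uy=np.array([-np.sin(a),np.cos(a)])
for n,C in(("side",W),("top",V)):
    m=(abs(C[...,0]-433)<110)&(abs(C[...,1]-222)<110)&(C[...,2]>85)&(C[...,2]<180)
    P=C[m];r=P[:,:2]-[433,222]
    x,y,z=r@ux,r@uy,P[:,2]
    for lo in range(85,180,12):
        k=(z>=lo)&(z<lo+12)
        if k.sum()>2: print(n,lo,k.sum(),"x",np.percentile(x[k],[5,50,95]).round(),"yneg",np.percentile(y[k&(y<0)],[5,95]).round() if (k&(y<0)).any() else "", "ypos",np.percentile(y[k&(y>0)],[5,95]).round() if (k&(y>0)).any() else "")
print(manip.sense()["tcp_pos"])
```

```text
side 145 25 x [-12.  -6.   6.] yneg [-56. -45.] ypos [39. 45.]
side 157 37 x [-14.  -7.   7.] yneg [-58. -45.] ypos [38. 47.]
side 169 35 x [-13.  -5.   6.] yneg [-58. -46.] ypos [40. 52.]
top 145 3 x [-9. -8. -8.] yneg [-48. -44.] ypos [44. 44.]
top 157 3 x [-8. -8. -6.] yneg [-53. -53.] ypos [42. 46.]
top 169 6 x [-10.  -9.  -6.] yneg [-56. -45.] ypos [42. 46.]
[436.04004312 222.53769998 115.5230605 ]
```

Request:
apply_moves(
  targets="0 0 0 0 0 0 1;0 0 0 0 0 0 1;0 0 0 0 0 0 1",
)

```text
t: 9.05
tcp_pos: [435.0, 222.8, 115.8]
tcp_rot: [0.951, 0.308, 0.002, 0.0]
contact_force: [-0.6, -0.8, -0.1]
width: 85.6
finger_force: 0.0
```

Run:
```python
from h import *
print(manip.sense()["tcp_pos"])
q,e=snap("side");W=cloud("side",e)
m=(abs(W[...,0]-433)<110)&(abs(W[...,1]-222)<110)&(W[...,2]>70)
v,u=np.nonzero(m&(W[...,2]<165));print(u.min(),u.max(),v.min(),v.max(),np.sort(W[...,2][m])[:12].round())
u0,v0=proj("side",[433.5,222.3,60])[0].astype(int);print(u0,v0)
cv2.imwrite("pics/a2.png",cv2.resize(q[v0-50:v0+40,u0-50:u0+50],(600,540),interpolation=2)[...,::-1])
```

```text
[434.95739003 222.75037903 115.80094525]
235 260 138 155 [151. 152. 153. 154. 155. 155. 156. 156. 157. 157. 157. 157.]
248 168
```

View pics/a2.png

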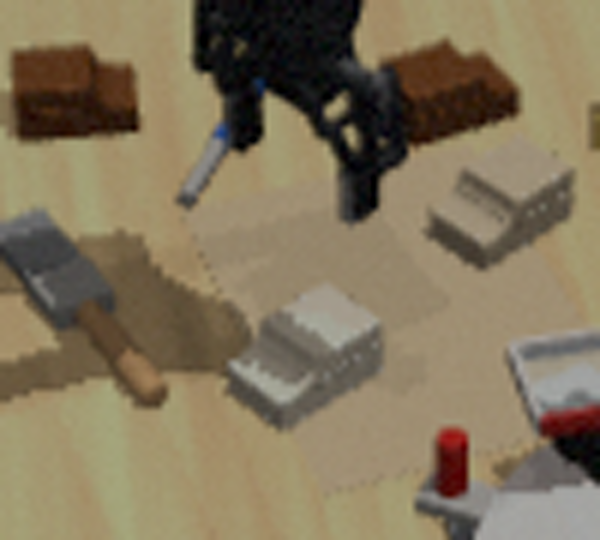

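The bright slanted piece at (205,165) is the blue chisel lying behind the gripper. The real fingertips are at (245,148) and (360,215). I'll work out their true height from that.

Run:
```python
from h import *
for x,y,uv in((464,182,(258,153.8)),(406,263,(238.8,142.7))):
    for z in(115,125,135,145,155): print(z,proj("side",[x,y,z])[0].round(1),uv)
p,d=snap("top");V=cloud("top",d);
m=(abs(V[...,0]-433)<90)&(abs(V[...,1]-222)<90)&(V[...,2]>70)
v,u=np.nonzero(m);print(u.min(),u.max(),v.min(),v.max(),np.sort(V[...,2][m])[:12].round())
b=hsv(p)[...,2]
for x,y in((464,182),(406,263)):
    print([proj("top",[x,y,z])[0].round(1) for z in(128,150)])
```

```text
115 [258.2 162.5] (258, 153.8)
125 [258.1 160.2] (258, 153.8)
135 [258.1 157.9] (258, 153.8)
145 [258.  155.5] (258, 153.8)
155 [257.9 153.2] (258, 153.8)
115 [238.3 149.5] (238.8, 142.7)
125 [238.2 147.2] (238.8, 142.7)
135 [238.  144.9] (238.8, 142.7)
145 [237.9 142.6] (238.8, 142.7)
155 [237.8 140.3] (238.8, 142.7)
137 216 197 266 [151. 154. 158. 162. 163. 164. 168. 170. 171. 176. 182. 182.]
[array([210.2, 227.7]), array([209.1, 226.7])]
[array([180.3, 247.5]), array([178.7, 246.9])]
```

Request:
apply_moves(
  targets="0 0 -0.08 0 0 0 1;0 0 -0.15 0 0 0 1;0 0 -0.2 0 0 0 1;0 0 -0.23 0 0 0 1;0 0 -0.25 0 0 0 1;0 0 -0.25 0 0 0 1;0 0 -0.25 0 0 0 1",
)

```text
t: 9.85
tcp_pos: [434.5, 222.7, 14.9]
tcp_rot: [0.951, 0.308, 0.001, 0.0]
contact_force: [0.7, 0.4, 0.1]
width: 85.3
finger_force: 0.0
```

Run:
```python
from h import *
print(manip.sense()["tcp_pos"])
q,e=snap("side");W=cloud("side",e)
u0,v0=258,165
cv2.imwrite("pics/a3.png",cv2.resize(q[v0-40:v0+40,u0-50:u0+50],(750,600),interpolation=2)[...,::-1])
```

```text
[434.48981842 222.6983021   14.85710413]
```

View pics/a3.png

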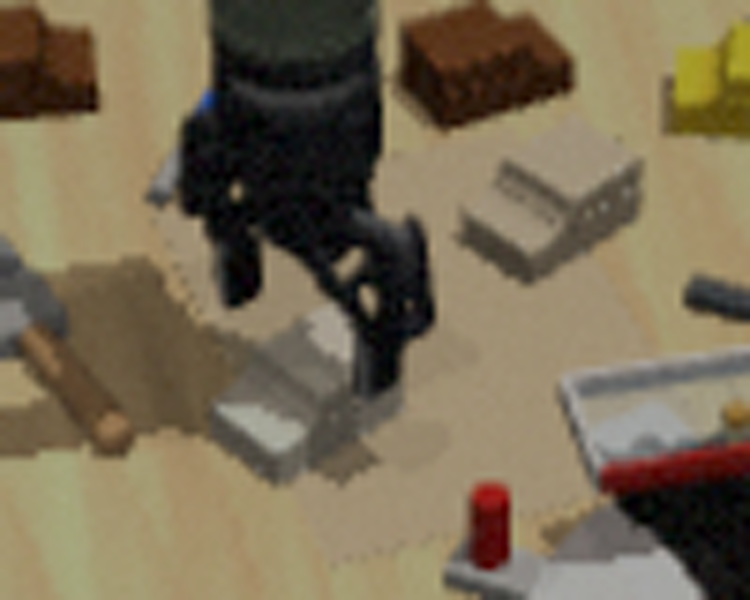

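The fingertips sit about 33 mm above the reported TCP when the gripper is open. Here they are at about z 48, just above the stone. I'll go lower carefully and watch the force.

Request:
apply_moves(
  targets="0 0 -0.02 0 0 0 1;0 0 -0.04 0 0 0 1;0 0 -0.05 0 0 0 1;0 0 -0.05 0 0 0 1;0 0 -0.05 0 0 0 1",
)

```text
t: 10.4
tcp_pos: [433.4, 222.3, -6.2]
tcp_rot: [0.951, 0.308, -0.0, -0.0]
contact_force: [-0.0, -0.7, -0.1]
width: 85.2
finger_force: 0.0
```

Run:
```python
from h import *
print(manip.sense()["tcp_pos"])
q,e=snap("side");W=cloud("side",e)
u0,v0=258,165
for P in([464,182],[406,263]): print([(int(z),proj("side",[*P,z])[0].round(1)) for z in(0,10,20,30,40)])
g=q.astype(int).sum(2)
print(g[172:190,252:264]);print(g[160:178,234:246])
```

```text
[433.42435938 222.33823224  -6.20342617]
[(0, array([258.8, 187.6])), (10, array([258.7, 185.5])), (20, array([258.7, 183.4])), (30, array([258.6, 181.3])), (40, array([258.6, 179.1]))]
[(0, array([239.8, 174.5])), (10, array([239.7, 172.4])), (20, array([239.6, 170.3])), (30, array([239.5, 168.2])), (40, array([239.3, 166.1]))]
[[356 428 283 111  41  58  24  40  42  77  95 108]
 [298 346 223  79  30  57  35  37  38  94 103  93]
 [298 297 233 118  42  29  33  36  22  65  81 195]
 [293 319 245 133 137  42  13  17  42  55 179 349]
 [304 267 191 140 153  89  54  67  12 203 355 398]
 [254 218 198 152 161  78  50  36  41 247 390 390]
 [216 216 210 153 163  78  47  25  25 242 405 420]
 [217 209 231 152 154  70  31  17  59 299 409 419]
 [275 224 231 162 161  95  28  29 194 370 419 421]
 [242 221 213 161 185  99  28 177 345 391 422 424]
 [224 210 217 213 198 236 346 365 389 398 399 396]
 [224 223 224 308 359 370 408 413 396 394 399 400]
 [221 245 236 265 294 383 398 399 394 390 390 392]
 [234 270 277 268 244 290 385 400 396 396 396 398]
 [270 277 277 274 256 244 290 379 395 396 402 387]
 [26
[... 368 characters left out ...]
147  62  57  21  17 141 379 395 376]
 [393 393 261 176  64  45  33  30  58 377 397 396]
 [320 407 273 183  70  26  37  31  47 378 397 396]
 [385 371 392 215  65  40  17   4  36 382 385 391]
 [308 269 414 262  86   6  34  10 102 377 390 390]
 [240 244 299 230 100   3  29 177 340 397 367 333]
 [239 244 219 237 128 123 198 235 351 361 323 292]
 [255 246 239 244 228 224 240 245 290 299 302 299]
 [260 236 242 210 247 245 245 233 234 253 293 304]
 [256 238 240 240 255 246 251 255 233 240 250 289]
 [246 245 251 228 232 235 243 272 265 246 248 242]
 [253 253 241 236 224 248 284 276 270 269 257 234]
 [264 253 239 239 262 291 301 291 281 276 272 275]
 [250 256 252 261 296 296 300 303 287 263 276 301]]
```

Request:
apply_moves(
  targets="0 0 -0.02 0 0 0 1;0 0 -0.025 0 0 0 1;0 0 -0.025 0 0 0 0.5;0 0 -0.025 0 0 0 0.3;0 0 -0.025 0 0 0 0.2;0 0 -0.025 0 0 0 0;0 0 -0.025 0 0 0 -0.2;0 0 -0.025 0 0 0 -0.4;0 0 -0.025 0 0 0 -0.4;0 0 -0.025 0 0 0 -0.4",
  force=50,
)

```text
t: 11.45
tcp_pos: [434.0, 222.6, -15.5]
tcp_rot: [0.951, 0.308, 0.0, -0.0]
contact_force: [-0.4, 0.1, 5.2]
width: 49.4
finger_force: 52.4
```

Request:
apply_moves(
  targets="0 0 0.1 0 0 0 -0.4;0 0 0.22 0 0 0 -0.4;0 0 0.34 0 0 0 -0.4;0 0 0.46 0 0 0 -0.4;0.268 -0.703 0.5 0 0 -0.18 -0.4;0.268 -0.703 0.5 0 0 -0.18 -0.4;0.268 -0.703 0.5 0 0 -0.18 -0.4;0.268 -0.703 0.5 0 0 -0.18 -0.4;0.268 -0.703 0.5 0 0 -0.18 -0.4;0.268 -0.703 0.5 0 0 -0.18 -0.4;0.268 -0.703 0.5 0 0 -0.18 -0.4;0.268 -0.703 0.5 0 0 -0.18 -0.4;0.268 -0.703 0.42 0 0 -0.18 -0.4;0.268 -0.703 0.34 0 0 -0.18 -0.4;0.268 -0.703 0.28 0 0 -0.18 -0.4;0.268 -0.703 0.25 0 0 -0.18 -0.4;0.268 -0.703 0.24 0 0 -0.18 -0.4;0.268 -0.703 0.24 0 0 -0.18 -0.4;0.268 -0.703 0.24 0 0 -0.18 -0.4",
)

```text
t: 13.35
tcp_pos: [542.1, -58.8, 81.5]
tcp_rot: [1.0, 0.031, 0.001, 0.0]
contact_force: [-0.8, 0.7, -2.6]
width: 49.5
finger_force: 53.3
```

Run:
```python
from h import *
s=manip.sense();print(s["tcp_pos"],s["tcp_rot"],s["contact_force"])
q,e=snap("side");p,d=snap("top")
a=cv2.resize(q[170:270,260:360],(500,500),interpolation=2);b=cv2.resize(p[150:250,265:325],(300,500),interpolation=2)
cv2.imwrite("pics/b1.png",np.hstack([a,b])[...,::-1])
```

```text
[542.07260407 -58.76317051  81.53724865] [9.99514570e-01 3.11233743e-02 1.33928049e-03 4.06755986e-04] [-0.84856118  0.70337627 -2.58057695]
```

View pics/b1.png

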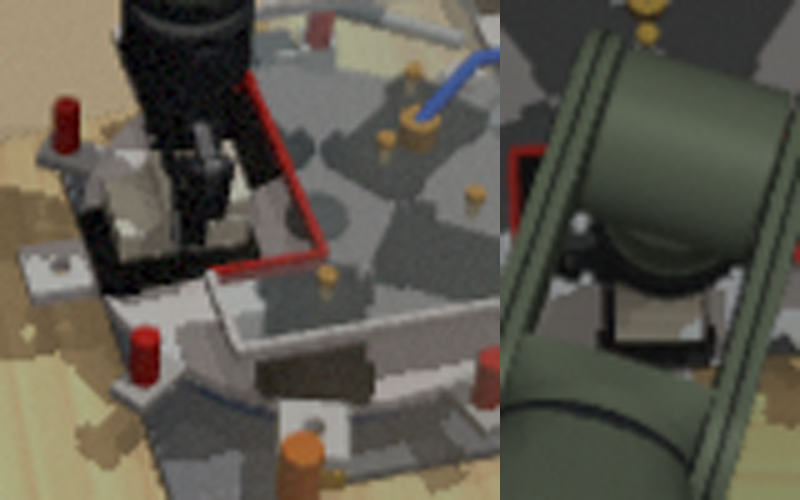

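The stone hangs over the black nest, centred across it. I'll lower it and release.

Request:
apply_moves(
  targets="0 0 -0.02 0 0 0 -0.4;0 0 -0.035 0 0 0 -0.4;0 0 -0.045 0 0 0 -0.4;0 0 -0.05 0 0 0 -0.4;0 0 -0.05 0 0 0 -0.4;0 0 -0.05 0 0 0 -0.4",
)

```text
t: 14.05
tcp_pos: [541.0, -58.8, 60.0]
tcp_rot: [1.0, 0.031, 0.0, 0.0]
contact_force: [-0.2, -0.7, -2.7]
width: 49.5
finger_force: 53.3
```

Request:
apply_moves(
  targets="0 0 -0.0025 0 0 0 -0.4;0 0 -0.0025 0 0 0 0.2;0 0 -0.0025 0 0 0 0.35;0 0 -0.0025 0 0 0 0.5;0 0 -0.0025 0 0 0 0.6;0 0 0.03 0 0 0 0.6;0 0 0.1 0 0 0 0.6;0 0 0.2 0 0 0 0.6;0 0 0.32 0 0 0 0.6;0 0 0.4 0 0 0 0.6;-0.3 -0.2 0.4 0 0 0 0.2;-0.3 -0.3 0.4 0 0 0 0;-0.3 -0.3 0.4 0 0 0 -1;-0.3 -0.3 0.4 0 0 0 -1;-0.3 -0.3 0.4 0 0 0 -1;-0.3 -0.3 0.4 0 0 0 -1",
)

```text
t: 15.65
tcp_pos: [421.2, -178.9, 221.0]
tcp_rot: [1.0, 0.03, 0.001, 0.0]
contact_force: [0.3, 0.1, 0.2]
width: -0.1
finger_force: 0.0
```

Run:
```python
from stone import *
s=manip.sense();print(s["t"],s["tcp_pos"],s["width"])
q,e=snap("side");p,d=snap("top");np.savez("s4.npz",p=p,d=d,q=q,e=e)
for n,a,b in(("top",p,d),("side",q,e)):
    x,f=find(n,a,b,(541,-58),75);print(n,x.round(2),round(np.degrees(x[2])%360,1),round(f,3))
    x,f=find(n,a,b,(574,349),0);print(n,x.round(2),round(np.degrees(x[2])%360,1),round(f,3))
a=cv2.resize(q[150:270,240:360],(500,500),interpolation=2);b=cv2.resize(p[150:250,265:325],(300,500),interpolation=2)
cv2.imwrite("pics/b2.png",np.hstack([a,b])[...,::-1])
```

```text
15.65 [ 421.16958541 -178.90386791  220.99496976] -0.1450546424581945
top [541.47 -60.35   6.29] 0.6 0.81
top [577.28 349.97   3.77] 216.0 0.929
side [ 5.3946e+02 -6.0270e+01  4.0000e-02] 2.1 0.857
side [576.61 348.63   0.69] 39.7 0.791
```

View pics/b2.png

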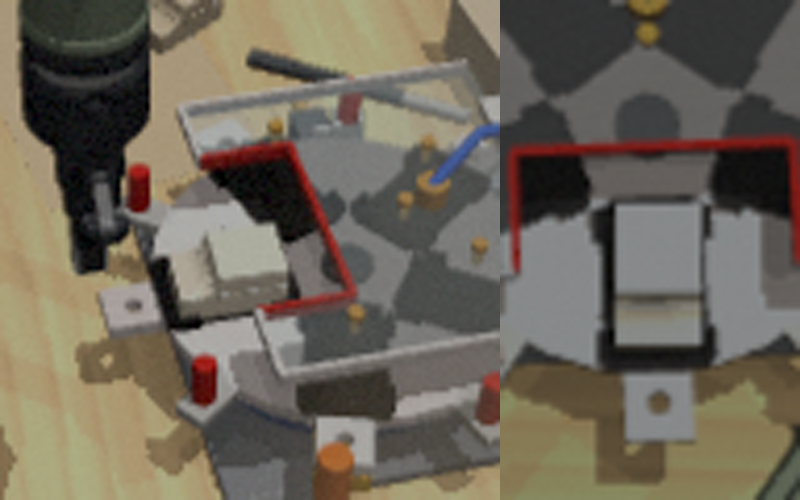

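Stone 1 of 2 lies flat in nest 0 at top crop (660,275). Its fitted centre is about 2 mm from the front point. I'll get the shut-fingertip height and then plan the turn.

Run:
```python
from fit import *
z=np.load("s4.npz")
print([(k,proj("side",[421.2,-178.9,221+k])[0].round(1)) for k in(0,10,20,30,40)], (240+90/4.167,150+271/4.167))
g=z["q"].astype(int).sum(2);print(g[206:222,254:270])
# refit machine using all top handles now
H=hsv(z["p"]).astype(int);m=((H[...,0]<5)|(H[...,0]>175))&(H[...,1]>150)&(H[...,2]>80)
bl=[(c,a) for b,c,a in blobs(m,10) if a<60 and 225<c[0]<365 and 140<c[1]<230];print([(c.round(1),a) for c,a in bl])
c0,yaw=np.array([636,-53.]),.0625
for k in range(6):
    ang=np.radians(219.58-18*k);hp=c0+170*np.array([np.cos(ang),np.sin(ang)]);print(k,hp.round(1),"tool x deg",39.58-18*k)
```

```text
[(0, array([261.2, 218.8])), (10, array([261.1, 216.2])), (20, array([261.1, 213.6])), (30, array([261. , 210.9])), (40, array([260.9, 208.2]))] (261.59827213822894, 215.0347972162227)
[[462 456 333 137  57  14  32  70  76  54 125 124 104  99  60  27]
 [455 448 384 172  57  11   7   8  45  43  66  92  69  53  39 216]
 [454 455 402 187  71  46  26  19   2  45  56  88 129 225 235 400]
 [450 459 405 209 112  25  36  17  55  59  48 185 402 429 420 442]
 [441 457 399 192 156  93  53  52  64  33  41 212 349 456 377 434]
 [446 455 404 205 178  98  37  53  65  56  39 213 308 368 317 331]
 [448 452 443 225 196  94  72  53  35  52  31 222 303 318 321 273]
 [445 452 460 327 212 100  51  54  64  58  40 208 307 320 303 269]
 [447 452 459 357 219 138  56  13  42  39  85 250 317 317 315 307]
 [432 437 455 441 290 146 160 252 285 333 394 309 309 317 321 320]
 [428 428 435 448 414 401 413 420 430 434 440 422 431 333 424 342]
 [425 426 440 441 437 437 434 444 450 451 443 447 455 437 456 442]
 [429 431 431 439 440 444 433 434 442 435 437 437 453 460 468 476]
 [430 427 437 442 441 441 433 431 441 449 454 468 480 485 488 485]
 [430 423 436 431 434 443 438 435 428 373 470 478 483 482 482 485]
 [424 436 429 414 438 438 438 440 433 342 425 483 489 490 487 489]]
[(array([349., 153.]), np.int32(21)), (array([238.3, 156.7]), np.int32(26)), (array([331.2, 217.7]), np.int32(25)), (array([261.6, 220.5]), np.int32(25))]
0 [ 505.  -161.3] tool x deg 39.58
1 [ 477.9 -115.5] tool x deg 21.58
2 [466.3 -63.6] tool x deg 3.5799999999999983
3 [471.4 -10.7] tool x deg -14.420000000000002
4 [492.5  38.1] tool x deg -32.42
5 [527.7  78. ] tool x deg -50.42
```

Request:
apply_moves(
  targets="0.21 0.044 0 0 0 0.2 0;0.21 0.044 0 0 0 0.2 0;0.21 0.044 0 0 0 0.2 0;0.21 0.044 0 0 0 0.2 0;0.21 0.044 0 0 0 0.2 0;0.21 0.044 0 0 0 0.2 0;0.21 0.044 -0.1 0 0 0.2 0;0.21 0.044 -0.2 0 0 0.2 0;0.21 0.044 -0.28 0 0 0.2 0;0.21 0.044 -0.33 0 0 0.2 0;0.21 0.044 -0.355 0 0 0.2 0;0.21 0.044 -0.355 0 0 0.2 0;0.21 0.044 -0.355 0 0 0.2 -0.4;0.21 0.044 -0.355 0 0 0.2 -0.7;0.21 0.044 -0.355 0 0 0.2 -1;0.21 0.044 -0.355 0 0 0.2 -1;0.21 0.044 -0.355 0 0 0.2 -1",
  force=25,
)

```text
t: 17.45
tcp_pos: [506.1, -161.8, 79.7]
tcp_rot: [0.941, 0.338, 0.001, 0.001]
contact_force: [-0.4, -0.0, 5.9]
width: 16.6
finger_force: 25.1
```

Run:
```python
import numpy as np
a=np.radians(219.58);h=lambda t:170*np.array([np.cos(t),np.sin(t)])
print(';'.join("%.3f %.3f 0 0 0 %.3f -1"%(*((h(a-np.radians(6*k))-h(a))/400),-k/30) for k in range(1,13)))
```

```text
-0.027 0.036 0 0 0 -0.033 -1;-0.049 0.074 0 0 0 -0.067 -1;-0.068 0.114 0 0 0 -0.100 -1;-0.082 0.157 0 0 0 -0.133 -1;-0.092 0.200 0 0 0 -0.167 -1;-0.097 0.244 0 0 0 -0.200 -1;-0.097 0.289 0 0 0 -0.233 -1;-0.093 0.333 0 0 0 -0.267 -1;-0.084 0.377 0 0 0 -0.300 -1;-0.071 0.419 0 0 0 -0.333 -1;-0.053 0.460 0 0 0 -0.367 -1;-0.031 0.499 0 0 0 -0.400 -1
```

Request:
apply_moves(
  targets="-0.027 0.036 0 0 0 -0.033 -1;-0.049 0.074 0 0 0 -0.067 -1;-0.068 0.114 0 0 0 -0.1 -1;-0.082 0.157 0 0 0 -0.133 -1;-0.092 0.2 0 0 0 -0.167 -1;-0.097 0.244 0 0 0 -0.2 -1;-0.097 0.289 0 0 0 -0.233 -1;-0.093 0.333 0 0 0 -0.267 -1;-0.084 0.377 0 0 0 -0.3 -1;-0.071 0.419 0 0 0 -0.333 -1;-0.053 0.46 0 0 0 -0.367 -1;-0.031 0.499 0 0 0 -0.4 -1;-0.031 0.499 0 0 0 -0.4 -1;-0.031 0.499 0 0 0 -0.4 -1;-0.031 0.499 0 0 0 -0.4 -1;-0.031 0.499 0 0 0 -0.4 -0.3;-0.031 0.499 0 0 0 -0.4 -0.1;-0.031 0.499 0 0 0 -0.4 0;-0.031 0.499 0.1 0 0 -0.4 0.1;-0.031 0.499 0.2 0 0 -0.4 0.2",
)

```text
t: 19.45
tcp_pos: [490.7, 38.3, 157.1]
tcp_rot: [0.96, -0.28, -0.002, 0.001]
contact_force: [1.8, -0.8, 0.8]
width: 51.2
finger_force: 0.0
```

Run:
```python
from stone import *
s=manip.sense();print(s["t"],s["tcp_pos"],s["tcp_rot"],s["width"])
q,e=snap("side");np.savez("s5.npz",q=q,e=e)
x,f=find("side",q,e,(574,349),0);print(x.round(2),round(np.degrees(x[2])%360,1),round(f,3))
cv2.imwrite("pics/c1.png",cv2.resize(q[130:270,240:400],(640,560),interpolation=2)[...,::-1])
```

```text
19.45 [490.6651311   38.3020994  157.06397577] [ 9.60057523e-01 -2.79791455e-01 -2.45441163e-03  5.20219609e-04] 51.2044496640816
[603.73 354.8    4.53] 259.6 0.449
```

View pics/c1.png

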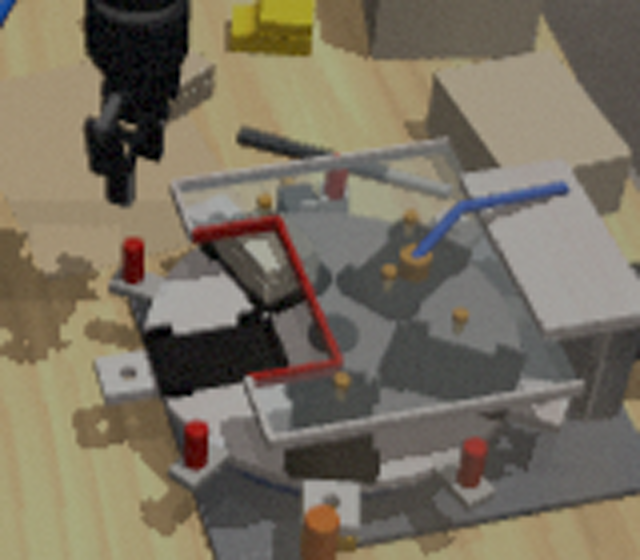

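The table has clicked on one position. Stone A sits in its nest under the guard (crop (265,265)), and an empty nest is at the front (crop (215,355)). Now the second stone.

Run:
```python
from stone import *
p,d=snap("top");np.savez("s6.npz",p=p,d=d)
x,f=find("top",p,d,(575,349),0);print(x.round(2),round(np.degrees(x[2])%360,1),round(f,3))
W=cloud("top",d);H=hsv(p)
m=(W[...,2]>30)&(W[...,2]<46)&(W[...,0]>350)&(W[...,0]<750)&(W[...,1]>120)&(W[...,1]<560)
for b,c,a in blobs(m,40): print(c.round(),a,np.nanmedian(W[b],0).round(1),np.median(H[b],0))
```

```text
[574.57 349.06   0.62] 35.6 0.935
[138. 150.] 299 [708.2 426.6  39. ] [ 29. 207. 133.]
[159. 190.] 305 [584.4 355.3  39. ] [ 24.  55. 134.]
[121. 201.] 310 [548.6 468.8  39.3] [ 13. 164.  75.]
```

Request:
apply_moves(
  targets="0 0 0.12 0 0 0 0.7;0 0 0.25 0 0 0.05 0.7;0.205 0.777 0.25 0 0 0.38 0.7;0.205 0.777 0.25 0 0 0.38 0.7;0.205 0.777 0.25 0 0 0.38 0.7;0.205 0.777 0.25 0 0 0.38 0.7;0.205 0.777 0.25 0 0 0.38 0.7;0.205 0.777 0.25 0 0 0.38 0.7;0.205 0.777 0.25 0 0 0.38 0.7;0.205 0.777 0.25 0 0 0.38 0.7;0.205 0.777 0.25 0 0 0.38 0.7;0.205 0.777 0.25 0 0 0.38 0.7;0.205 0.777 0.12 0 0 0.38 0.7;0.205 0.777 0 0 0 0.38 0.7;0.205 0.777 -0.12 0 0 0.38 0.7;0.205 0.777 -0.2 0 0 0.38 0.7;0.205 0.777 -0.25 0 0 0.38 0.7;0.205 0.777 -0.25 0 0 0.38 0.7;0.205 0.777 -0.25 0 0 0.38 0.7",
  force=50,
)

```text
t: 21.45
tcp_pos: [574.9, 348.1, 58.7]
tcp_rot: [0.952, 0.307, 0.0, 0.0]
contact_force: [0.3, -0.5, 0.2]
width: 72.5
finger_force: 0.0
```

Run:
```python
from stone import *
s=manip.sense();print(s["t"],s["tcp_pos"],s["tcp_rot"],s["width"])
q,e=snap("side");W=cloud("side",e)
a=np.radians(36);ux=np.array([np.cos(a),np.sin(a)]);uy=np.array([-np.sin(a),np.cos(a)])
m=(np.hypot(W[...,0]-574,W[...,1]-349)<90)
P=W[m];r=(P[:,:2]-[574.5,349]);x,y,z=r@ux,r@uy,P[:,2]
for lo,hi in((34,46),(60,75),(75,90),(90,110)):
    k=(z>=lo)&(z<hi)
    if k.sum()>3: print(lo,k.sum(),np.percentile(x[k],[3,50,97]).round(),np.percentile(y[k],[3,50,97]).round())
```

```text
21.45 [574.88823326 348.14338724  58.72891208] [9.51550292e-01 3.07493125e-01 1.32385726e-04 4.45194832e-05] 72.50167532546895
34 128 [-14.  10.  37.] [-27.  -2.  22.]
90 48 [-14.  -5.   8.] [-50.  -1.  46.]
```

Request:
apply_moves(
  targets="0 0 -0.05 0 0 0 0.7;0 0 -0.1 0 0 0 0.7;0 0 -0.13 0 0 0 0.7;0 0 -0.15 0 0 0 0.7;0 0 -0.17 0 0 0 0.7;0 0 -0.185 0 0 0 0.7;0 0 -0.185 0 0 0 0.7;0 0 -0.185 0 0 0 0.4;0 0 -0.185 0 0 0 0.2;0 0 -0.185 0 0 0 0;0 0 -0.185 0 0 0 -0.2;0 0 -0.185 0 0 0 -0.4;0 0 -0.185 0 0 0 -0.4;0 0 -0.185 0 0 0 -0.4",
)

```text
t: 22.9
tcp_pos: [575.3, 349.4, -15.0]
tcp_rot: [0.951, 0.308, 0.001, 0.0]
contact_force: [0.6, -0.6, 5.0]
width: 49.4
finger_force: 54.3
```

Request:
apply_moves(
  targets="0 0 0.1 0 0 0 -0.4;0 0 0.22 0 0 0 -0.4;0 0 0.34 0 0 0 -0.4;0 0 0.46 0 0 0 -0.4;-0.2 -0.3 0.5 0 0 -0.05 -0.4;-0.2 -0.3 0.5 0 0 -0.05 -0.4;-0.2 -0.3 0.5 0 0 -0.05 -0.4;-0.2 -0.3 0.5 0 0 -0.1 -0.4;-0.15 -0.9 0.5 0 0 -0.18 -0.4;-0.15 -0.9 0.5 0 0 -0.18 -0.4;-0.15 -0.9 0.5 0 0 -0.18 -0.4;-0.15 -0.9 0.5 0 0 -0.18 -0.4;-0.15 -0.9 0.5 0 0 -0.18 -0.4;-0.15 -0.9 0.5 0 0 -0.18 -0.4;-0.0835 -1 0.5 0 0 -0.18 -0.4;-0.0835 -1 0.5 0 0 -0.18 -0.4;-0.0835 -1 0.5 0 0 -0.18 -0.4",
)

```text
t: 24.6
tcp_pos: [539.9, -50.5, 182.1]
tcp_rot: [1.0, 0.03, -0.002, -0.001]
contact_force: [-0.6, -0.0, -4.5]
width: 49.5
finger_force: 55.0
```

Request:
apply_moves(
  targets="0 -0.02 -0.1 0 0 0 -0.4;0 -0.02 -0.18 0 0 0 -0.4;0 -0.02 -0.24 0 0 0 -0.4;0 -0.02 -0.26 0 0 0 -0.4;0 -0.02 -0.26 0 0 0 -0.4;0 -0.02 -0.28 0 0 0 -0.4;0 -0.02 -0.295 0 0 0 -0.4;0 -0.02 -0.305 0 0 0 -0.4;0 -0.02 -0.3125 0 0 0 -0.4;0 -0.02 -0.3125 0 0 0 -0.4;0 -0.02 -0.3125 0 0 0 -0.4",
)

```text
t: 25.7
tcp_pos: [541.7, -59.1, 60.0]
tcp_rot: [1.0, 0.031, 0.001, 0.0]
contact_force: [-1.2, -0.7, 2.0]
width: 49.3
finger_force: 55.4
```

Request:
apply_moves(
  targets="0 0 0 0 0 0 0.2;0 0 0 0 0 0 0.35;0 0 0 0 0 0 0.5;0 0 0 0 0 0 0.6;0 0 0.03 0 0 0 0.6;0 0 0.1 0 0 0 0.6;0 0 0.2 0 0 0 0.6;0 0 0.32 0 0 0 0.6;0 0 0.4 0 0 0 0.6;-0.3 -0.2 0.4 0 0 0.05 0.2;-0.3 -0.3 0.4 0 0 0.1 0;-0.3 -0.3 0.4 0 0 0.15 0;-0.3 -0.3 0.4 0 0 0.2 0;-0.3 -0.3 0.4 0 0 0.2 0;-0.3 -0.3 0.4 0 0 0.2 0",
)

```text
t: 27.2
tcp_pos: [420.7, -179.7, 220.2]
tcp_rot: [0.942, 0.337, 0.001, 0.001]
contact_force: [0.1, -0.3, 0.0]
width: 42.3
finger_force: 0.0
```

Run:
```python
from stone import *
s=manip.sense();print(s["t"],s["tcp_pos"],s["tcp_rot"],s["width"])
q,e=snap("side");p,d=snap("top")
for n,a,b in(("top",p,d),("side",q,e)):
    x,f=find(n,a,b,(541,-58),75);print(n,x.round(2),round(np.degrees(x[2])%360,1),round(f,3))
    W=cloud(n,b);k=(abs(W[...,0]-541)<60)&(abs(W[...,1]+59)<40)&(W[...,2]>108)&(W[...,2]<122);P=W[k];A=np.c_[P[:,:2]-P[:,:2].mean(0),np.ones(len(P))];print(len(P),P.mean(0).round(1),np.linalg.lstsq(A,P[:,2],rcond=None)[0].round(3))
H=hsv(p).astype(int);m=((H[...,0]<5)|(H[...,0]>175))&(H[...,1]>150)&(H[...,2]>80)
print([(c.round(1),a) for b,c,a in blobs(m,10) if 225<c[0]<365 and 140<c[1]<230])
```

```text
27.2 [ 420.66960618 -179.69628853  220.16089406] [9.41510750e-01 3.36981879e-01 5.61982367e-04 6.36964891e-04] 42.25909472344269
top [ 5.4156e+02 -5.9720e+01  3.0000e-02] 1.6 0.782
309 [553.3 -58.3 114.7] [3.0000e-03 2.0000e-03 1.1466e+02]
side [542.11 -59.5    6.33] 2.7 0.787
243 [553.  -62.7 114.3] [2.00000e-02 3.00000e-02 1.14299e+02]
[(array([349. , 152.7]), np.int32(20)), (array([238.2, 156.9]), np.int32(23)), (array([296.9, 183. ]), np.int32(172)), (array([331.2, 217.8]), np.int32(24)), (array([261.6, 220.5]), np.int32(25))]
```

Request:
apply_moves(
  targets="0.2095 0.044 0 0 0 0 0;0.2095 0.044 0 0 0 0 0;0.2095 0.044 0 0 0 0 0;0.2095 0.044 -0.1 0 0 0 0;0.2095 0.044 -0.2 0 0 0 0;0.2095 0.044 -0.28 0 0 0 0;0.2095 0.044 -0.33 0 0 0 0;0.2095 0.044 -0.3525 0 0 0 0;0.2095 0.044 -0.3525 0 0 0 0;0.2095 0.044 -0.3525 0 0 0 -0.4;0.2095 0.044 -0.3525 0 0 0 -0.7;0.2095 0.044 -0.3525 0 0 0 -1;0.2095 0.044 -0.3525 0 0 0 -1;0.2095 0.044 -0.3525 0 0 0 -1",
  force=25,
)

```text
t: 28.7
tcp_pos: [506.1, -161.8, 79.7]
tcp_rot: [0.941, 0.338, 0.001, 0.001]
contact_force: [-0.5, 0.2, 6.4]
width: 16.8
finger_force: 25.0
```

Request:
apply_moves(
  targets="-0.027 0.036 0 0 0 -0.033 -1;-0.049 0.074 0 0 0 -0.067 -1;-0.068 0.114 0 0 0 -0.1 -1;-0.082 0.157 0 0 0 -0.133 -1;-0.092 0.2 0 0 0 -0.167 -1;-0.097 0.244 0 0 0 -0.2 -1;-0.097 0.289 0 0 0 -0.233 -1;-0.093 0.333 0 0 0 -0.267 -1;-0.084 0.377 0 0 0 -0.3 -1;-0.071 0.419 0 0 0 -0.333 -1;-0.053 0.46 0 0 0 -0.367 -1;-0.031 0.499 0 0 0 -0.4 -1;-0.031 0.499 0 0 0 -0.4 -1;-0.031 0.499 0 0 0 -0.4 -1;-0.031 0.499 0 0 0 -0.4 -1;-0.031 0.499 0 0 0 -0.4 -0.3;-0.031 0.499 0 0 0 -0.4 -0.1;-0.031 0.499 0 0 0 -0.4 0;-0.031 0.499 0.1 0 0 -0.4 0.1;-0.031 0.499 0.2 0 0 -0.4 0.2",
)

```text
t: 30.7
tcp_pos: [490.7, 38.3, 157.1]
tcp_rot: [0.96, -0.28, -0.002, 0.001]
contact_force: [1.4, 0.4, 0.6]
width: 51.2
finger_force: 0.0
```

Request:
apply_moves(
  targets="0 0 0.12 0 0 0 0.5;0 0 0.25 0 0 0.05 0.5;-0.1 -0.1 0.3 0 0 0.1 0.5;-0.2 -0.2 0.3 0 0 0.15 0.5;-0.2 -0.3 0.3 0 0 0.2 0.5;-0.2 -0.4 0.3 0 0 0.25 0.5;-0.2 -0.5 0.3 0 0 0.3 0.5;-0.2 -0.5 0.3 0 0 0.35 0.5;-0.2 -0.5 0.3 0 0 0.7 0.5;-0.2 -0.5 0.3 0 0 0.7 0.5;-0.2 -0.5 0.3 0 0 0.7 0.5;-0.2 -0.5 0.3 0 0 0.7 0.5;-0.2 -0.5 0.3 0 0 0.7 0.5;-0.2 -0.5 0.3 0 0 0.7 0.5;-0.2 -0.5 0.3 0 0 0.7 0.5;-0.2 -0.5 0.3 0 0 0.7 0.5;-0.2 -0.5 0.3 0 0 0.7 0.5",
)

```text
t: 32.4
tcp_pos: [412.2, -161.7, 277.7]
tcp_rot: [0.684, 0.73, -0.0, -0.0]
contact_force: [-0.3, 0.0, -0.1]
width: 64.1
finger_force: 0.0
```

Run:
```python
from stone import *
s=manip.sense();print(s["t"],s["tcp_pos"],s["tcp_rot"],s["joint_positions"].round(2))
q,e=snap("side");p,d=snap("top");np.savez("s7.npz",p=p,d=d,q=q,e=e)
for n,im in(("top",p),("side",q)):
    H=hsv(im).astype(int);m=((H[...,0]<5)|(H[...,0]>175))&(H[...,1]>150)&(H[...,2]>80)
    print(n,[(c.round(1),a) for b,c,a in blobs(m,10) if 225<c[0]<365 and 140<c[1]<260])
H=hsv(p).astype(int);m=(H[...,0]>3)&(H[...,0]<17)&(H[...,1]>150)&(H[...,2]>80)
print([(c.round(1),a) for b,c,a in blobs(m,10) if 340<c[0]<410 and 160<c[1]<230])
W=cloud("top",d);k=(W[...,2]>30)&(W[...,2]<46)&(W[...,0]>100)&(W[...,0]<750)&(W[...,1]>120)&(W[...,1]<560)
for b,c,a in blobs(k,40): print(c.round(),a,np.nanmedian(W[b],0).round(1),np.median(H[b],0))
a=cv2.resize(q[150:270,240:360],(480,480),interpolation=2);b=cv2.resize(p[130:250,225:305+20],(320,384),interpolation=2)
b=np.vstack([b,np.zeros((96,320,3),np.uint8)]);cv2.imwrite("pics/d1.png",np.hstack([a,b])[...,::-1])
for n,im,(u,v) in(("side",q,(323,255)),("top",p,(348,190))):
    print(im.astype(int).sum(2)[v-3:v+4,u-3:u+4])
```

```text
32.4 [ 412.21311865 -161.74604445  277.6821652 ] [ 6.83846382e-01  7.29625958e-01 -1.35055746e-04 -2.62439921e-04] [-0.57 -0.13  1.75 -0.    1.52 -0.63]
top [(array([349., 153.]), np.int32(21)), (array([238.5, 156.5]), np.int32(24)), (array([296.6, 183. ]), np.int32(169)), (array([261.4, 220.3]), np.int32(25))]
side [(array([308.5, 200.7]), np.int32(153)), (array([273.7, 194.4]), np.int32(36)), (array([289.1, 240.4]), np.int32(47)), (array([358.1, 241.6]), np.int32(17))]
[(array([383. , 196.7]), np.int32(37))]
[138. 150.] 304 [708.  427.1  39. ] [ 29. 207. 133.]
[121. 201.] 306 [548.9 468.9  39.7] [ 13. 164.  75.]
[101. 282.] 341 [305.  508.3  39.3] [ 13. 163.  75.]
[[489 490 494 493 490 490 490]
 [485 460 428 410 483 495 493]
 [448 361 324 299 372 480 489]
 [416 316 289 277 276 458 491]
 [349 321 287 256 338 470 490]
 [309 312 308 328 456 491 487]
 [320 307 302 320 425 485 491]]
[[397 400 389 389 402 410 410]
 [397 363 273 270 347 399 411]
 [386 283 165 150 214 371 407]
 [385 329 229 144 160 353 403]
 [388 357 318 202 210 339 374]
 [389 383 349 294 303 257 194]
 [387 409 390 382 280 198 187]]
```

Request:
apply_moves(
  targets="0.369 -0.34 0 0 0 0 0.5;0.369 -0.34 0 0 0 0 0.5;0.369 -0.34 0 0 0 0 0.5;0.369 -0.34 0 0 0 0 0.5;0.369 -0.34 0 0 0 0 0.5;0.369 -0.34 0 0 0 0 0.5;0.369 -0.34 -0.1 0 0 0 0.5;0.369 -0.34 -0.2 0 0 0 0.5;0.369 -0.34 -0.3 0 0 0 0.5;0.369 -0.34 -0.36 0 0 0 0.5;0.369 -0.34 -0.385 0 0 0 0.5;0.369 -0.34 -0.385 0 0 0 0.5;0.369 -0.34 -0.385 0 0 0 0;0.369 -0.34 -0.385 0 0 0 -0.3;0.369 -0.34 -0.385 0 0 0 -0.6;0.369 -0.34 -0.385 0 0 0 -1;0.369 -0.34 -0.385 0 0 0 -1;0.369 -0.34 -0.385 0 0 0 -1",
  force=50,
)

```text
t: 34.3
tcp_pos: [560.9, -298.7, 126.7]
tcp_rot: [0.685, 0.729, -0.0, 0.002]
contact_force: [-1.8, -0.1, 7.0]
width: 22.2
finger_force: 48.8
```

Request:
apply_moves(
  targets="0 0 0.03 0 0 0 -1; 0 0 0.08 0 0 0 -1; 0 0 0.13 0 0 0 -1; 0 0 0.15 0 0 0 -1; 0.03 0.08 0.15 0 0 0 -1; 0.06 0.14 0.15 0 0 0 -1; 0.0875 0.2125 0.15 0 0 0 -1; 0.0875 0.2125 0.15 0 0 0 -1; 0.0875 0.2125 0.13 0 0 0 -1; 0.0875 0.2125 0.11 0 0 0 -1; 0.0875 0.2125 0.1 0 0 0 -1; 0.0875 0.2125 0.1 0 0 0 -1; 0.0875 0.2125 0.09 0 0 0 -1; 0.0875 0.2125 0.08 0 0 0 -1; 0.0875 0.2125 0.07 0 0 0 -1; 0.0875 0.2125 0.07 0 0 0 -1",
)

```text
t: 35.9
tcp_pos: [594.6, -212.4, 151.2]
tcp_rot: [0.685, 0.729, -0.0, -0.001]
contact_force: [0.2, 0.4, -1.7]
width: 22.2
finger_force: 49.5
```

Request:
apply_moves(
  targets="0 0 -0.02 0 0 0 -1; 0 0 -0.04 0 0 0 -1; 0 0 -0.05 0 0 0 -1; 0 0 -0.06 0 0 0 -1; 0 0 -0.065 0 0 0 -1; 0 0 -0.07 0 0 0 -1; 0 0 -0.07 0 0 0 -1; 0 0 -0.07 0 0 0 -1",
)

```text
t: 36.7
tcp_pos: [596.2, -213.5, 126.8]
tcp_rot: [0.685, 0.729, 0.0, 0.002]
contact_force: [-1.5, 0.8, 7.4]
width: 22.4
finger_force: 50.7
```

Seated: the TCP height matches the grasp (126.8 against 126.7). Release and retreat.

Request:
apply_moves(
  targets="0 0 0 0 0 0 -0.6; 0 0 0 0 0 0 0; 0 0 0 0 0 0 0.3; 0 0 0 0 0 0 0.3; 0 0 0.05 0 0 0 0.4; 0 0 0.15 0 0 0 0.5; 0 0 0.25 0 0 0 0.5; 0 0 0.35 0 0 0 0.5; -0.2 0.1 0.4 0 0 0 0.5; -0.4 0.2 0.4 0 0 0 0.5; -0.45 0.2 0.4 0 0 0 0.5; -0.45 0.2 0.4 0 0 0 0.5;-0.45 0.2 0.4 0 0 0 0.5;-0.45 0.2 0.4 0 0 0 0.5;-0.45 0.2 0.4 0 0 0 0.5;-0.45 0.2 0.4 0 0 0 0.5;-0.45 0.2 0.4 0 0 0 0.5",
)

```text
t: 38.4
tcp_pos: [415.9, -133.1, 283.9]
tcp_rot: [0.685, 0.729, -0.0, -0.0]
contact_force: [0.1, -0.3, -0.7]
width: 64.1
finger_force: 0.0
```

Run:
```python
from stone import *
q,e=snap("side");p,d=snap("top")
H=hsv(p).astype(int);m=(H[...,0]>3)&(H[...,0]<17)&(H[...,1]>150)&(H[...,2]>80);W=cloud("top",d)
for b,c,a in blobs(m,10):
    if 335<c[0]<410 and 160<c[1]<230: print(c.round(1),a,np.nanpercentile(W[b][:,2],90))
print(manip.sense()["contact_force"])
a=cv2.resize(q[150:290,240:370],(520,560),interpolation=2);b=cv2.resize(p[130:250,235:305+20],(270,360),interpolation=2)
b=np.vstack([b,np.zeros((200,270,3),np.uint8)]);cv2.imwrite("pics/e1.png",np.hstack([a,b])[...,::-1])
```

```text
[351.6 184. ] 31 171.2371218135396
[-0.78914321  0.39060345  0.22558711]
```

View pics/e1.png

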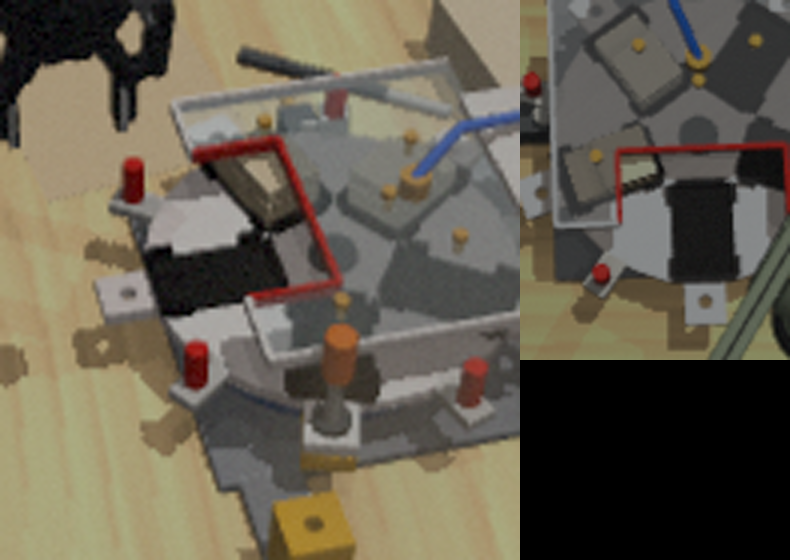

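The picture shows both stones in their nests under the guard (right crop (640,55) and (620,165)). The front nest is empty, the pin is seated in the ear (left crop (340,380)), and the holder is empty.

```bash
python3 -c "
from bench import manip
print(manip.hand_in())"
```

```text
the job is handed in; nothing more can be done
None
```

I handed the job in at about 38 s: both limestone samples on the bench are in nests under the guard, the front nest is empty, and the pin is back down in the lock hole; the hand-in returned no verdict.

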